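Put the dropper bottle away in the lidded reagent box with a folding lid stay

ROBOT

A 6-joint arm with a two-finger parallel gripper is mounted at the origin on a cart in front of the work surface, level with it; the furniture and walls round the work are solid. World frame = base frame: x ahead of the robot, y to its left, z up, the work surface at z = 0. Lengths are in m, angles in rad, forces in N, time in s.
With the tool pointing down it reaches from about 0.3 to 0.875 m from the base axis. Payload 6.4 kg.
Tool frame: the origin (TCP) lies midway between the tips of the shut fingers; the grasp point (between the pads) lies 19 mm behind it; x points along the fingers, y is the direction in which the jaws open and shut, and the axes are right-handed (so a half turn about x gives the same grasp; the last joint's range is limited). The gripper opens to 88 mm and grips with 3 to 60 N. Pads are 18 mm wide; open, the fingers measure 123 mm over their backs; the gripper's body (75 mm by 187 mm) begins 45 mm behind the grasp point.
Start: joints at [-1.494, 0.181, 1.607, -0, 1.354, -0.206], TCP at [0.16, -0.552, 0.239] pointing down, gripper open.
Joint ranges: [-2.99, 2.99], [-0.89, 2.07], [0.3, 2.58], [-1.14, 4.28], [0, 2.63], [-3.12, 3.12]. Speed limits (rad/s): [2.57, 2.57, 3.01, 3.14, 3.14, 3.14].

INTERFACE

Orientations are given as a unit quaternion [x, y, z, w].
In Python, from rig import robot gives the robot as it stands.
- The arm moves only by the tool move_arm, never from a script. Its argument "steps" is a list of rows, each a list of 5 numbers: the closure, from -1 (fully open) to 1 (shut), then the shift along the tool's x, y, z in units of 0.75 m (1.0 is 0.75 m), then the turn about the tool's x in units of 30 degrees (1.0 is 30 degrees). In form: [[jaw, x, y, z, turn], ...]. A call has 1 to 20 rows; each row is the pose to reach, as a shift and turn from the pose measured when the call began, along the tool's axes at that moment; what a row does not reach only later rows make up. A row lasts 1/8 s, in which the tool goes at most 62.5 mm and 10.7 degrees, less where a joint would pass 70% of its speed; a pose out of reach is approached as far as the arm can. A call with a number of a shift or a turn outside -1 to 1 is refused whole. A call with a gripper value outside its range is refused whole. The fingers move at their own pace and stop on an object; the grip force is fixed at half the most. Time passes only in rows, so rows that repeat a pose let the fingers close. It gives the time, the measured TCP pose, the force and the opening at its end, in the units of the state.
- robot.observe(): the state, without advancing time (a new reading comes with each control period).
- robot.snapshot(name): name is "side" or "top"; returns the picture (400x640x3 uint8, red, green, blue); there is no depth.
- robot.get_calibration(name): a dict with "vfov" (degrees; the focal length in pixels is half the picture's height over the tangent of half this angle, whatever the lens; pixels are square), "cx", "cy" (the principal point, pixels), "view" (4x4, takes a point from world to camera coordinates). Camera axes: x right, y down, z forward; pixel columns grow to the right and rows downward; lengths in m; the calibration is good to about 2 mm. A picture is of the moment at which its call begins. get_calibration takes no time and is no camera call.
- robot.job_done(): hands the job in, once; it reports no verdict.
Trained networks look in the newest picture that a camera, given by its name, has taken for a name from the list of things; names that differ only in an ending like _2 or _b are one class to them, and where a whole thing is asked for, a point or a joint stands for the part that bears it (a point fixed in the world has none). Each returns a list of dicts, best first, with "score" (0 to 1); they miss things now and then, are a little off and sometimes report something else, mostly with a low value. They report only what shows in the picture. A call takes as long as a camera call. They do not tell look-alikes from the thing itself.
- robot.look_for(camera, query): "at" ([column, row] as shares, 0 to 1, of the picture: columns of its width, rows of its height, amid what is visible of it).
The state is a dict: "time_s": time; "joint_pos": joint angles; "joint_vel": joint speeds; "effort": joint torques, N m; "tool_pos": TCP position; "eef_rot": TCP orientation; "contact_force": force on the tool from outside, world axes, zero at the start; "torque": the same for the moment, N m; "grip_width": finger opening in m.
Only numpy, scipy, OpenCV 4.12 (cv2) and the standard library are available. Lean on these libraries where they do the work, as an engineer would, in place of code of your own. Each camera call takes 0.05 s, during which the arm holds its last target.

TASK

Raise the lid of the reagent box until its folding stay locks and holds it up by itself, then stand the dropper bottle upright on the box's floor. Then unlock the stay, by drawing its knee pin forward through straight (which lifts the lid a little) so that the knee folds, and let the lid come fully down shut over the bottle. Leave the beaker and the brown bottle standing where they are.

Things in the scene. Friction and masses are not known exactly. Their poses are not given: they have to be found in the camera images.
- reagent_box: Grey metal box fixed on the worktop: outside 180 (x) x 200 (y) x 106 mm high, walls and floor 5 mm, open on top under its lid. Origin: centre of its underside; x points from the front (robot side) to the hinge at the back, y to its left; the stay is mounted outside its right side (-y), z up. Yaw within 15 degrees.
- box_floor (a point): Centre of the box's inner floor (5 mm above the worktop). The locked-open lid leans about 15 degrees forward over the back half and stands 190 mm above the rim (its bow 240 mm), so there is more room for a gripper over the front half.
- lid_hinge (a point): Middle of the lid's hinge axis, along the box's y at the back: 90 mm behind the box's centre, 110 mm above the worktop. The axis does not move.
- lid_bar (a point): Middle of the straight steel bar (12 mm thick, 98 mm clear length, along the box's y) of the bow handle on the lid's front edge. Its axis is 238 mm from the hinge axis in the lid's mid-plane, 44 mm clear of the lid edge; it turns easily between finger pads. Lid shut: 110 mm above the worktop; lid locked open: about 340 mm.
- box_lid (a joint): Lid angle (rad) about the hinge: 0 shut, flush on the rim; grows as the front edge rises; 1.36 the most the stay allows (stay straight); 1.31 resting on the locked stay. The lid is 192 x 208 x 8 mm, about 0.85 kg. Its hinge is damped: let go unlocked, it sinks shut slowly (2 to 4 s from open).
- stay_lower (a joint): Knee angle (rad): 0 folded, lid shut; 1.85 links in line, lid highest; 2.20 stop, over centre. A weak spring drives it to 2.20: with the lid held highest the knee passes straight by itself in under 1 s, then the lid's weight keeps it locked. Let go with the knee below 1.5 and the lid sinks shut. To unlock, bring it from 2.20 through 1.85 to below 1.3 (5 to 10 N at the pin).
- knee_pin (a point): Grip point of the knee pin, a 12 mm steel rod along the box's y that sticks out 68 mm to the right of the stay, with an 18 mm black button at its end. The point is 150 mm right of the box's centre plane, 46 mm beyond the lid's side edge. Lid locked: about 165 mm above the worktop; unlocking, it moves to the box's front and then down, on an arc of 76.5 mm about stay_foot. Lid shut: 40 mm above the worktop.
- stay_foot (a point): Fixed lower pivot of the stay, outside the box's right wall: 45 mm behind the box's centre, 90 mm above the worktop. Two flat links, 76.5 mm between pivots: from here to the knee, and from the knee to the lid's right edge 135 mm from the hinge axis.
- dropper_bottle: White plastic dropper bottle with a thin red pointed nozzle, 31 mm in diameter, 94 mm tall over the nozzle, the cylindrical body 46 mm high; 80 g. Stands upright on the open worktop in front, to the right of the box. Origin: centre of its underside, z up along it.
- small_beaker: Bystander: clear beaker, 50 mm wide, 61 mm tall, standing near the dropper bottle. Origin: centre of its underside.
- brown_bottle: Bystander: brown bottle with black cap, 58 mm in diameter, 126 mm tall, standing near the dropper bottle. Origin: centre of its underside.
Things that resemble listed ones, but are neither listed nor needed, are in the scene too. There is more than one size of the dropper_bottle; the one meant has the size given above.

How it is judged:
On the way, in this order (a step that is already met when the one before it is completed fails the run):
1. the lid stands open on its locked stay, not touched by the robot (value of joint stay_lower above 2.05 rad and contact force between each of the arm, the fingers and box_lid below 0.3 N), for 0.2 s.
2. the dropper bottle stands upright on the box's floor, released, with the lid still locked open (value of joint stay_lower above 2.05 rad and contact force between the fingers and dropper_bottle below 0.1 N and x of dropper_bottle in the frame of reagent_box between -0.085 and 0.085 m and y of dropper_bottle in the frame of reagent_box between -0.095 and 0.095 m and z of dropper_bottle in the frame of reagent_box below 0.015 m and angle between dropper_bottle's own z axis and vertical below 0.15 rad), for 0.2 s.
3. the stay's knee is folded back through straight, while the lid is still well open (value of joint stay_lower below 1.6 rad and value of joint box_lid above 0.3 rad), for 0.05 s.
At the end, for the whole second after the job is handed in: The lid is shut on the rim (within 0.025 rad, about 5 mm at the bar) with its stay folded; the dropper bottle stands in the box, upright within about 8 degrees and at rest on its floor; beaker and brown bottle stand upright within 30 mm of where they were (value of joint box_lid below 0.025 rad and value of joint stay_lower below 0.15 rad and linear speed of dropper_bottle below 0.02 m/s and x of dropper_bottle in the frame of reagent_box between -0.085 and 0.085 m and y of dropper_bottle in the frame of reagent_box between -0.095 and 0.095 m and z of dropper_bottle in the frame of reagent_box below 0.015 m and angle between dropper_bottle's own z axis and vertical below 0.15 rad); the robot touches nothing.
It fails at once if the beaker or the brown bottle is moved by more than 30 mm or knocked over (distance of any of small_beaker, brown_bottle from where it was at the start of the episode above 0.03 m or angle between any of small_beaker, brown_bottle's own z axis and vertical above 0.5 rad).
It fails at once if the dropper bottle is knocked over (angle between dropper_bottle's own z axis and vertical above 0.8 rad).
It also fails if it takes over 69 s, if anything falls off the work surface, if the arm or the gripper's body presses on something with over 40 N, if the wrist force passes 120 N, or if a joint passes its speed limit or range.

## Working session

There is one attempt and no reset: what is moved stays moved. The work goes in short steps, Python scripts to look and compute and a tool call to move; the robot and the scene stay as the last step left them, time stands still between calls to the robot, and variables do not carry over. Pictures are saved under pics/ and viewed, and the job is handed in when it is done.

Besides the shell and the picture viewer there is one more tool, called after "Emit:" as name([rows], argument=value, ...), one row to a line, values as JSON. move_arm: Moves the arm, as the interface text tells. Its arguments: {"type":"object","properties":{"steps":{"type":"array","items":{"type":"array","items":{"type":"number"}}}},"required":["steps"]}

```bash
ls -la; mkdir -p pics
python3 - <<'E'
from rig import robot
import cv2,numpy as np
s=robot.observe();print(s)
for n in("side","top"):
    im=robot.snapshot(n);cv2.imwrite(f"pics/{n}0.png",im[:,:,::-1])
    c=robot.get_calibration(n);print(n,c)
    for q in["reagent_box","lid_bar","knee_pin","dropper_bottle","small_beaker","brown_bottle"]:
        print(q,[(round(d['score'],2),[round(d['at'][0]*640),round(d['at'][1]*400)]) for d in robot.look_for(n,q)])
E
```

```text
total 12
drwxr-xr-x  3 agent agent 4096 Dec  6 14:33 .
drwxr-xr-x 23 root  root  4096 Dec  6 14:33 ..
drwxr-xr-x  2 agent agent 4096 Dec  6 14:33 pics
{'time_s': 0.0, 'joint_pos': array([-1.49431061e+00,  1.81533302e-01,  1.60798822e+00, -4.27836060e-06,
        1.35380503e+00, -2.06269053e-01]), 'joint_vel': array([ 0.00056932, -0.00029386,  0.00047914,  0.00204522,  0.00069854,
        0.00119565]), 'effort': array([-2.51076690e-04, -4.33865619e+01, -3.41852152e+01,  7.00646848e-02,
        3.84805247e-02, -1.55628259e-04]), 'tool_pos': array([ 0.16041735, -0.55161639,  0.23782406]), 'eef_rot': array([ 0.70008984,  0.10024833, -0.70001328,  0.09902467]), 'contact_force': array([ 0.37430861, -0.61830556,  0.06200492]), 'torque': array([-0.06728426,  0.02969757,  0.01331593]), 'grip_width': 0.08812746444372266}
side {'vfov': 57.41942647387144, 'cx': 317.2033752419742, 'cy': 201.89254669241356, 'view': array([[ 0.92415114, -0.38197001,  0.00660164, -0.53785746],
       [-0.15763688, -0.39701892, -0.90417177,  0.11822977],
       [ 0.34798747,  0.83455071, -0.42711805,  0.8395379 ],
  
[... 208 characters left out ...]
 (0.66, [316, 237]), (0.51, [267, 250])]
small_beaker [(0.69, [334, 298]), (0.6, [306, 184])]
brown_bottle [(0.78, [353, 246])]
top {'vfov': 56.619265087762585, 'cx': 316.3099314290599, 'cy': 200.37880470706133, 'view': array([[-0.03027361, -0.99952176, -0.0063061 , -0.10207842],
       [-0.99717055,  0.0306355 , -0.06864664,  0.52780802],
       [ 0.068807  ,  0.00421008, -0.99762111,  0.91852138],
       [ 0.        ,  0.        ,  0.        ,  1.        ]])}
reagent_box [(0.78, [228, 178])]
lid_bar [(0.78, [225, 180])]
knee_pin [(0.78, [285, 182])]
dropper_bottle [(0.71, [337, 227]), (0.63, [338, 257]), (0.44, [328, 203])]
small_beaker [(0.8, [434, 225])]
brown_bottle [(0.87, [380, 193])]
```

View pics/side0.png

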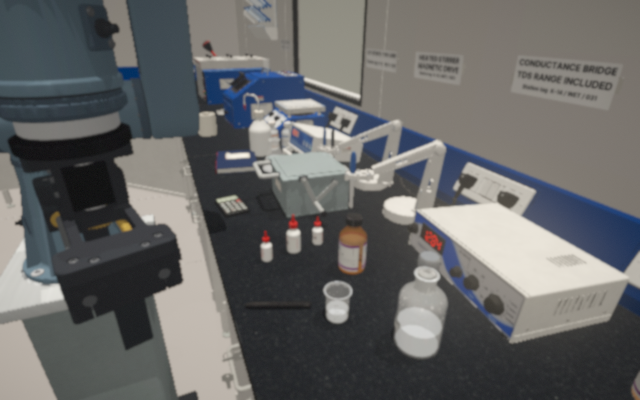

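View pics/top0.png

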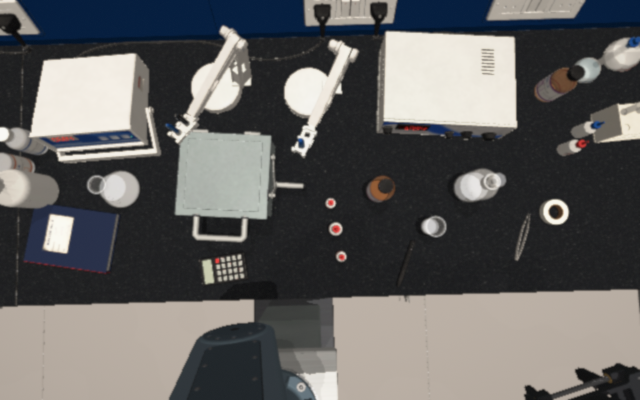

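Run:
```python
import cv2
a=cv2.imread('pics/side0.png')[140:320,210:390];b=cv2.imread('pics/top0.png')[100:290,150:460]
cv2.imwrite('pics/cs0.png',cv2.resize(a,None,fx=3.3,fy=3.3,interpolation=2))
cv2.imwrite('pics/ct0.png',cv2.resize(b,None,fx=2.5,fy=2.5,interpolation=2))
```

```text
(no output)
```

View pics/cs0.png

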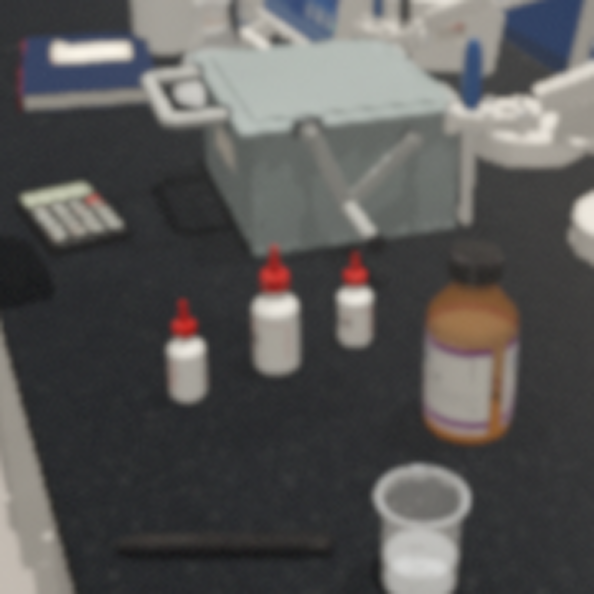

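View pics/ct0.png

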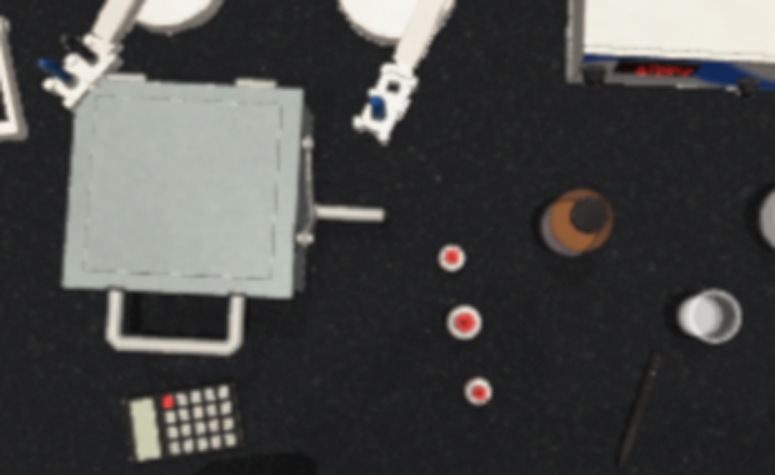

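```bash
cat > h.py <<'E'
import numpy as np,cv2
from rig import robot
from scipy.spatial.transform import Rotation as R
def cal(n):
    c=robot.get_calibration(n);f=200/np.tan(np.radians(c['vfov']/2));return c,f
def proj(n,P):
    c,f=cal(n);p=c['view'][:3,:3]@np.asarray(P,float)+c['view'][:3,3]
    return np.array([c['cx']+f*p[0]/p[2],c['cy']+f*p[1]/p[2]])
def ray(n,uv):
    c,f=cal(n);V=c['view'];d=V[:3,:3].T@np.array([(uv[0]-c['cx'])/f,(uv[1]-c['cy'])/f,1]);o=-V[:3,:3].T@V[:3,3];return o,d
def unproj(n,uv,z):
    o,d=ray(n,uv);return o+d*(z-o[2])/d[2]
def tri(a,b):
    # a=(cam,uv)
    A=[];B=[]
    rs=[ray(*a),ray(*b)]
    M=np.zeros((3,3));v=np.zeros(3)
    for o,d in rs:
        d=d/np.linalg.norm(d);Q=np.eye(3)-np.outer(d,d);M+=Q;v+=Q@o
    return np.linalg.solve(M,v)
def snap(n,fn,crop=None,s=1):
    im=robot.snapshot(n)[:,:,::-1]
    if crop: x0,y0,x1,y1=crop;im=im[y0:y1,x0:x1]
    if s!=1: im=cv2.resize(im,None,fx=s,fy=s,interpolation=2)
    cv2.imwrite('pics/'+fn,im)
def boxp(B,p): # B=(x,y,yaw)
    c,s=np.cos(B[2]),np.sin(B[2]);return np.array([B[0]+c*p[0]-s*p[1],B[1]+s*p[0]+c*p[1],p[2]])
E
python3 - <<'E'
from h import *
from scipy.optimize import least_squares
np.set_printoptions(precision=4,suppress=True)
ct=lambda u:(u[0]/2.5+150,u[1]/2.5+100); cs=lambda u:(u[0]/3.3+210,u[1]/3.3+140)
# lid corners, bar centre ends
obs=[]
L=[((-98,-104),(294,297)),((-98,104),(63,287)),((94,104),(78,85)),((94,-104),(303,90))]
for p,u in L: obs.append(('top',(p[0]/1e3,p[1]/1e3,.114),ct(u)))
obs.append(('top',(-.148,.049+.006,.110),ct((113,345))));obs.append(('top',(-.148,-.055,.110),ct((236,348))))
obs.append(('side',(-.148,0.055,.110),cs((150,78)) ))
S=obs[:6]
def res(B,o=S): return np.concatenate([proj(n,boxp(B,p))-u for n,p,u in o])
r=least_squares(res,[.55,.1,0]);B=r.x;print(B,np.degrees(B[2]));print(res(B,obs).reshape(-1,2))
for k,p in dict(bar=(-.148,0,.11),pinend=(None)).items():
    if p: print(k,boxp(B,p),proj('side',boxp(B,p)),proj('top',boxp(B,p)))
for n,t in dict(a=(452,258),m=(464,322),c=(478,391)).items():
    print(n,unproj('top',ct(t),.046),unproj('top',ct(t),.09))
for n,t,s in (('a',(452,256),(355,258)),('m',(464,322),(274,252)),('c',(478,391),(183,305))): print('tip',n,tri(('top',ct(t)),('side',cs(s))))
for n,w,p in (('a',27,None),('m',34,None),('c',27,None)): print(n,'dia',w/2.5*.87/cal('top')[1])
print('brown',unproj('top',(375,192),0),unproj('top',(384,185),.126),'beaker',unproj('top',(433,227),.03), unproj('side',(353,270),0),unproj('side',(337,318),0))
E
```

```text
[ 0.5839  0.0907 -0.0705] -4.0384044277504945
[[-0.5631  0.3409]
 [ 0.0404  0.6502]
 [-0.4288 -2.1195]
 [-0.0357 -0.6705]
 [ 0.8326  0.467 ]
 [ 0.1447  1.2438]
 [-2.7242  0.0581]]
bar [0.4363 0.1011 0.11  ] [255.9442 169.8925] [220.2743 239.4548]
a [ 0.5145 -0.1534  0.046 ] [ 0.5119 -0.1519  0.09  ]
m [ 0.4518 -0.163   0.046 ] [ 0.4522 -0.1611  0.09  ]
c [ 0.3848 -0.1743  0.046 ] [ 0.3885 -0.1718  0.09  ]
tip a [ 0.517  -0.1535  0.0653]
tip m [ 0.4537 -0.1617  0.0864]
tip c [ 0.3867 -0.1733  0.0653]
a dia 0.02530631277778929
m dia 0.031867208683142065
c dia 0.02530631277778929
brown [ 0.5426 -0.2695  0.    ] [ 0.5468 -0.2707  0.126 ] beaker [ 0.4488 -0.4045  0.03  ] [ 0.546  -0.2893 -0.    ] [ 0.4521 -0.4076  0.    ]
```

Run:
```python
from h import *
np.set_printoptions(precision=4,suppress=True)
ct=lambda u:(u[0]/2.5+150,u[1]/2.5+100); cs=lambda u:(u[0]/3.3+210,u[1]/3.3+140)
s=robot.observe();A=R.from_quat(s['eef_rot']).as_matrix();print(A)
print('blue right',tri(('top',ct((377,105))),('side',cs((473,45)))),tri(('top',ct((377,105))),('side',cs((473,100)))))
print('elbow right', tri(('top',(343,52)),('side',(437,148))))
print('left elbow', tri(('top',(232,35)),('side',(396,126))))
print('left head', tri(('top',(178,130)),('side',(327,135))))
T=s['tool_pos']
for k in(-.09,0,.09): print(k,proj('side',T-A[:,0]*.08+A[:,1]*k),proj('side',T-A[:,0]*.08+A[:,2]*k*.4), proj('top',T-A[:,0]*.08+A[:,1]*k))
a=cv2.imread('pics/side0.png')[60:220,230:470];cv2.imwrite('pics/cs1.png',cv2.resize(a,None,fx=3.3,fy=3.3,interpolation=2))
```

```text
[[ 0.      0.2791 -0.9603]
 [-0.     -0.9603 -0.2791]
 [-1.      0.      0.    ]]
blue right [ 0.6371 -0.0913  0.1914] [ 0.6447 -0.0882  0.146 ]
elbow right [ 0.8156 -0.1836  0.2123]
left elbow [0.8557 0.0458 0.2118]
left head [0.6795 0.1718 0.1687]
-0.09 [ 82.28   195.4455] [147.2004 218.5275] [534.5635 418.2397]
0 [101.1744 231.2137] [101.1744 231.2137] [586.2561 400.8775]
0.09 [130.2601 286.2747] [ 48.3892 245.7628] [637.7182 383.5927]
```

View pics/cs1.png

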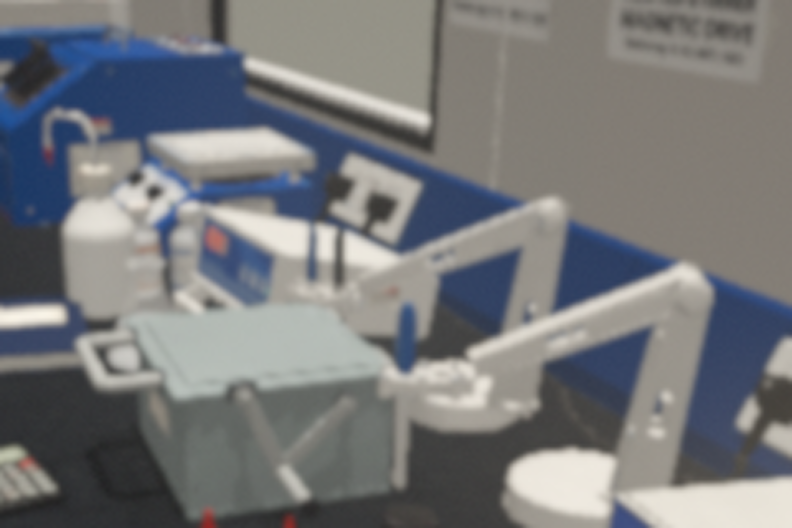

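```bash
cat >> h.py <<'E'
def go(*targets):
    s=robot.observe();A=R.from_quat(s['eef_rot']).as_matrix();T=s['tool_pos']
    hd=np.degrees(np.arctan2(A[1,1],A[0,1]))
    print('t',round(s['time_s'],2),'tcp',np.round(T,4),'hd',round(hd,2),'F',np.round(s['contact_force'],1),'w',round(s['grip_width'],4))
    for t in targets:
        d=A.T@(np.array(t[:3])-T)/.75
        tn=((hd-t[3]+180)%360-180)/30 if len(t)>3 else 0
        print('  ->',t,'units',np.round(d,4),'turn',round(tn,3))
E
python3 -c "
from h import *
go((.437,.101,.2,-4),(.437,.101,.091,-4))"
```

```text
t 0.7 tcp [ 0.1605 -0.5522  0.2387] hd -73.8 F [ 0.5 -0.3 -0.6] w 0.0885
  -> (0.437, 0.101, 0.2, -4) units [ 0.0516 -0.7334 -0.5971] turn -2.327
  -> (0.437, 0.101, 0.091, -4) units [ 0.197  -0.7334 -0.5971] turn -2.327
```

Emit:
move_arm([
  [0.2, 0.04, -0.7334, -0.5971, -1],
  [0.2, 0.04, -0.7334, -0.5971, -1],
  [0.2, 0.04, -0.7334, -0.5971, -1],
  [0.2, 0.04, -0.7334, -0.5971, -1],
  [0.2, 0.04, -0.7334, -0.5971, -1],
  [0.2, 0.04, -0.7334, -0.5971, -1],
  [0.2, 0.04, -0.7334, -0.5971, -1],
  [0.2, 0.04, -0.7334, -0.5971, -1],
  [0.2, 0.04, -0.7334, -0.5971, -1],
  [0.2, 0.04, -0.7334, -0.5971, -1],
  [0.2, 0.04, -0.7334, -0.5971, -1],
  [0.2, 0.04, -0.7334, -0.5971, -1],
  [0.2, 0.04, -0.7334, -0.5971, -1],
])

```text
time_s: 2.33
tool_pos: [0.437, 0.1023, 0.2086]
eef_rot: [-0.65, -0.279, 0.65, -0.279]
contact_force: [0.4, -0.6, 0.6]
grip_width: 0.0352
```

Emit:
move_arm([
  [0.2, 0, 0, 0, -1],
  [0.2, 0, 0, 0, -1],
  [0.2, 0, 0, 0, -1],
  [0.2, 0, 0, 0, -1],
])

```text
time_s: 2.82
tool_pos: [0.4368, 0.1011, 0.2087]
eef_rot: [-0.556, -0.436, 0.556, -0.437]
contact_force: [-0.7, -0.5, 0.1]
grip_width: 0.0351
```

```bash
python3 -c "
from h import *
go((.437,.101,.2,-4),(.437,.101,.15,-4),(.437,.101,.091,-4))
snap('top','t1.png',(120,90,420,300),2.5);snap('side','s1.png',(180,60,420,260),3)"
```

```text
t 2.83 tcp [0.4368 0.1011 0.2087] hd -13.77 F [-0.7 -0.5  0.1] w 0.0351
  -> (0.437, 0.101, 0.2, -4) units [0.0116 0.0002 0.0001] turn -0.326
  -> (0.437, 0.101, 0.15, -4) units [0.0782 0.0003 0.0001] turn -0.326
  -> (0.437, 0.101, 0.091, -4) units [0.1569 0.0003 0.    ] turn -0.326
```

View pics/t1.png

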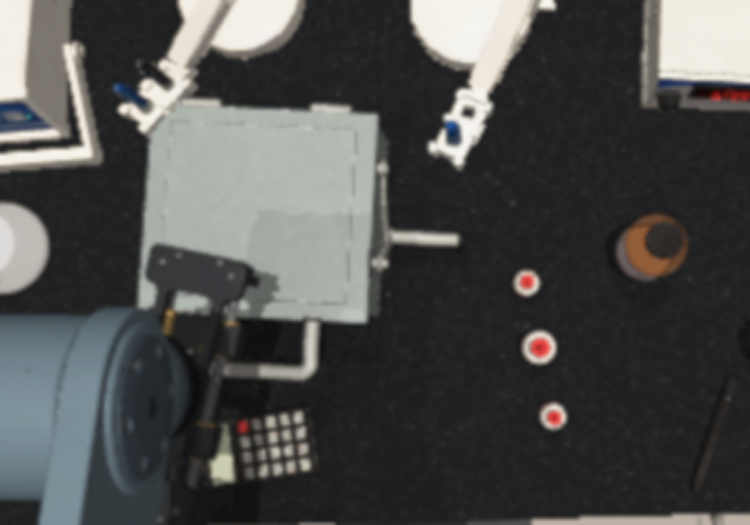

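View pics/s1.png

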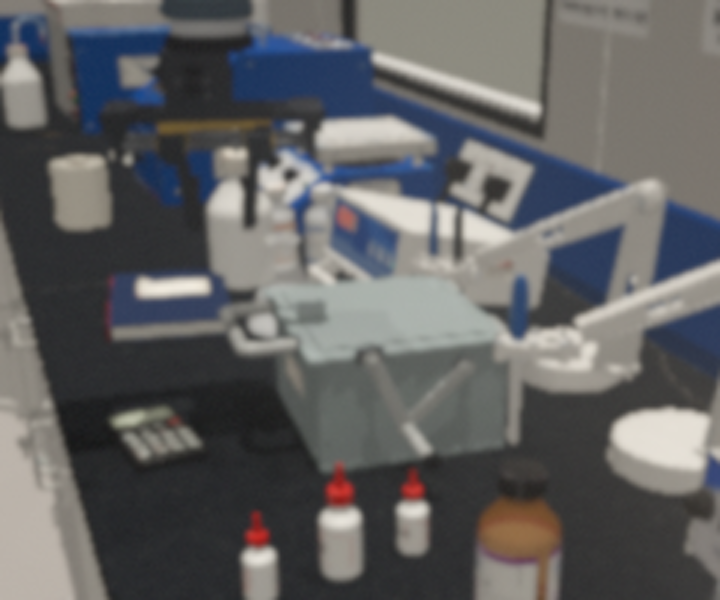

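Emit:
move_arm([
  [0.2, 0.05, 0, 0, -0.326],
  [0.2, 0.08, 0, 0, -0.326],
  [0.2, 0.12, 0, 0, -0.326],
  [0.2, 0.157, 0, 0, -0.326],
  [0.2, 0.157, 0, 0, -0.326],
  [1, 0.157, 0, 0, -0.326],
  [1, 0.157, 0, 0, -0.326],
  [1, 0.157, 0, 0, -0.326],
  [1, 0.157, 0, 0, -0.326],
])

```text
time_s: 4.05
tool_pos: [0.4404, 0.1012, 0.0928]
eef_rot: [0.519, 0.48, -0.516, 0.484]
contact_force: [8.6, -0.4, -4.0]
grip_width: 0.0105
```

```bash
python3 -c "
from h import *
go((.437,.101,.2,-4))
snap('top','t2.png',(120,90,420,300),2.5);snap('side','s2.png',(180,60,420,260),3)"
```

```text
t 4.05 tcp [0.4404 0.1012 0.0928] hd -4.1 F [ 8.6 -0.4 -4. ] w 0.0105
  -> (0.437, 0.101, 0.2, -4) units [-0.1429 -0.0033  0.0006] turn -0.003
```

View pics/s2.png

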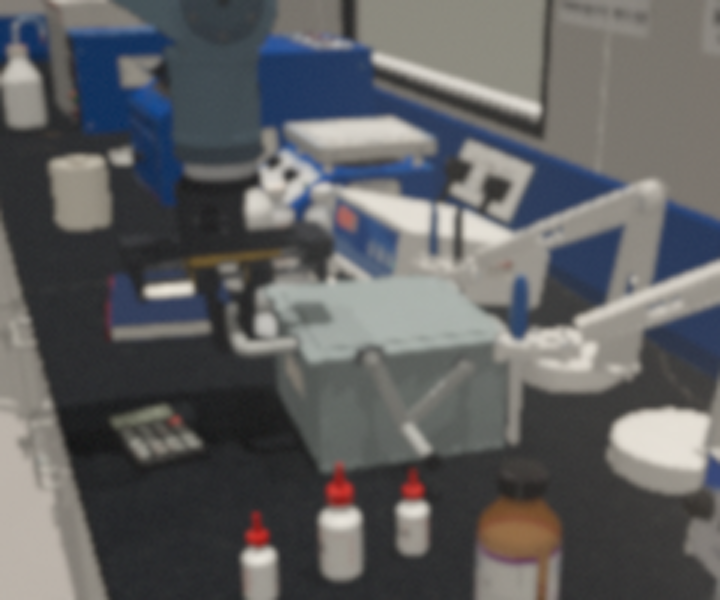

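```bash
python3 -c "
import numpy as np
for k in range(1,21):
    t=k*.066; print([1,round(-(.238*np.sin(t)-.001)/.75,3),round((.238*(1-np.cos(t))+.002)/.75,3),0,0],end=',')
"
```

```text
[1, np.float64(-0.02), np.float64(0.003), 0, 0],[1, np.float64(-0.04), np.float64(0.005), 0, 0],[1, np.float64(-0.061), np.float64(0.009), 0, 0],[1, np.float64(-0.081), np.float64(0.014), 0, 0],[1, np.float64(-0.101), np.float64(0.02), 0, 0],[1, np.float64(-0.121), np.float64(0.027), 0, 0],[1, np.float64(-0.14), np.float64(0.036), 0, 0],[1, np.float64(-0.159), np.float64(0.046), 0, 0],[1, np.float64(-0.176), np.float64(0.057), 0, 0],[1, np.float64(-0.193), np.float64(0.069), 0, 0],[1, np.float64(-0.209), np.float64(0.083), 0, 0],[1, np.float64(-0.225), np.float64(0.097), 0, 0],[1, np.float64(-0.239), np.float64(0.112), 0, 0],[1, np.float64(-0.252), np.float64(0.129), 0, 0],[1, np.float64(-0.264), np.float64(0.146), 0, 0],[1, np.float64(-0.275), np.float64(0.164), 0, 0],[1, np.float64(-0.285), np.float64(0.182), 0, 0],[1, np.float64(-0.293), np.float64(0.201), 0, 0],[1, np.float64(-0.3), np.float64(0.221), 0, 0],[1, np.float64(-0.306), np.float64(0.241), 0, 0],
```

Emit:
move_arm([
  [1, -0.02, 0.003, 0, 0],
  [1, -0.04, 0.005, 0, 0],
  [1, -0.061, 0.009, 0, 0],
  [1, -0.081, 0.014, 0, 0],
  [1, -0.101, 0.02, 0, 0],
  [1, -0.121, 0.027, 0, 0],
  [1, -0.14, 0.036, 0, 0],
  [1, -0.159, 0.046, 0, 0],
  [1, -0.176, 0.057, 0, 0],
  [1, -0.193, 0.069, 0, 0],
  [1, -0.209, 0.083, 0, 0],
  [1, -0.225, 0.097, 0, 0],
  [1, -0.239, 0.112, 0, 0],
  [1, -0.252, 0.129, 0, 0],
  [1, -0.264, 0.146, 0, 0],
  [1, -0.275, 0.164, 0, 0],
  [1, -0.285, 0.182, 0, 0],
  [1, -0.293, 0.201, 0, 0],
  [1, -0.3, 0.221, 0, 0],
  [1, -0.306, 0.241, 0, 0],
])

```text
time_s: 6.65
tool_pos: [0.6194, 0.0876, 0.3228]
eef_rot: [0.519, 0.48, -0.517, 0.483]
contact_force: [-1.2, -2.8, -9.9]
grip_width: 0.0099
```

```bash
python3 -c "
from h import *
go((.437,.101,.2,-4))
c,s=np.cos(-.0705),np.sin(-.0705)
T=robot.observe()['tool_pos'];h=np.array([.680,.084]);print((h-T[:2])@[c,s],T[2]+.019-.11, np.arctan2(T[2]-.091,(h-T[:2])@[c,s]))
snap('side','s3.png',(180,60,420,260),3)"
```

```text
t 6.65 tcp [0.6194 0.0876 0.3228] hd -4.14 F [-1.2 -2.8 -9.9] w 0.0099
  -> (0.437, 0.101, 0.2, -4) units [ 0.1623 -0.2449 -0.0005] turn -0.005
0.06067652431106946 0.23182784996355854 1.3148076022572321
```

View pics/s3.png

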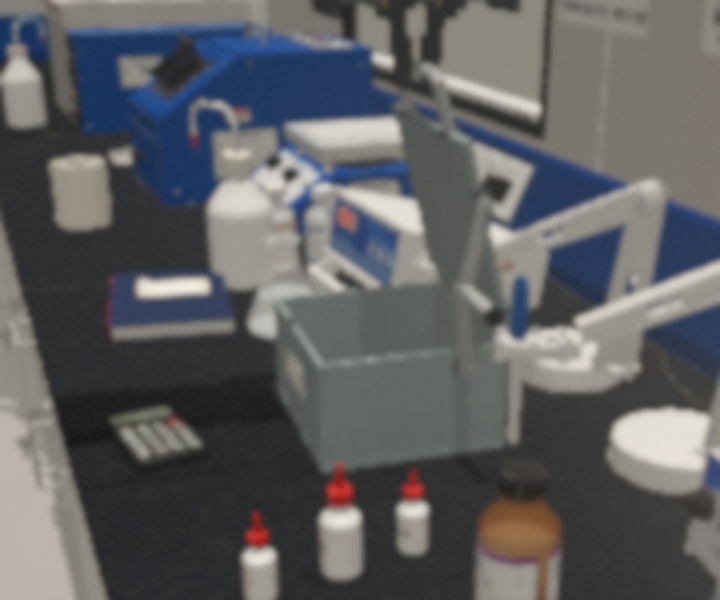

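Emit:
move_arm([
  [1, -0.001, 0.006, 0, 0],
  [1, -0.003, 0.012, 0, 0],
  [1, -0.004, 0.017, 0, 0],
  [1, -0.004, 0.019, 0, 0],
  [1, -0.004, 0.019, 0, 0],
  [1, -0.004, 0.019, 0, 0],
  [1, -0.004, 0.019, 0, 0],
  [1, -0.004, 0.019, 0, 0],
  [1, -0.004, 0.019, 0, 0],
  [1, -0.004, 0.019, 0, 0],
])

```text
time_s: 7.95
tool_pos: [0.6334, 0.0864, 0.3259]
eef_rot: [0.518, 0.48, -0.517, 0.483]
contact_force: [-8.5, -3.6, -7.0]
grip_width: 0.01
```

```bash
python3 -c "
from h import *
go((.437,.101,.2,-4))
snap('side','s4.png',(180,60,420,260),3)"
```

```text
t 7.95 tcp [0.6334 0.0864 0.3259] hd -4.15 F [-8.5 -3.6 -7. ] w 0.01
  -> (0.437, 0.101, 0.2, -4) units [ 0.1669 -0.2633 -0.0006] turn -0.005
```

View pics/s4.png

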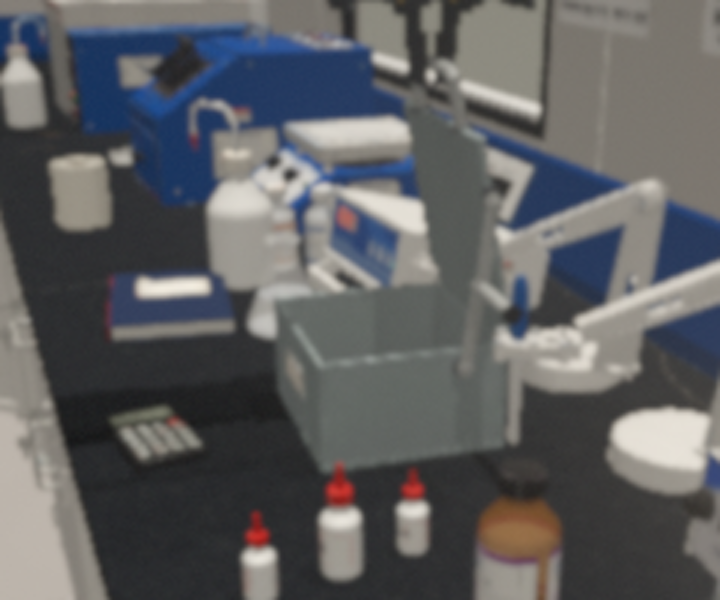

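```bash
python3 -c "
from h import *
B=(.5885,.0905,-.0712)
for n,x,z in(('straight',.0534,.166),('lock',.067,.165),('q1.5',.0395,.167)):
  for y in(-.115,-.15,-.178):
    u=proj('side',boxp(B,(x,y,z)));print(n,y,np.round((u-[180,60])*3),np.round(boxp(B,(x,y,z)),3), np.round(proj('top',boxp(B,(x,y,z)))))
o=cv2.imread('pics/s4.png')[220:420,400:600];cv2.imwrite('pics/s4c.png',cv2.resize(o,None,fx=3,fy=3))"
```

```text
straight -0.115 [479. 289.] [ 0.634 -0.028  0.166] [272. 146.]
straight -0.15 [494. 301.] [ 0.631 -0.063  0.166] [289. 147.]
straight -0.178 [507. 312.] [ 0.629 -0.091  0.166] [302. 147.]
lock -0.115 [493. 289.] [ 0.647 -0.029  0.165] [273. 140.]
lock -0.15 [509. 301.] [ 0.645 -0.064  0.165] [289. 141.]
lock -0.178 [522. 311.] [ 0.643 -0.092  0.165] [302. 141.]
q1.5 -0.115 [464. 289.] [ 0.62  -0.027  0.167] [272. 152.]
q1.5 -0.15 [479. 302.] [ 0.617 -0.062  0.167] [288. 153.]
q1.5 -0.178 [491. 312.] [ 0.615 -0.09   0.167] [301. 154.]
```

View pics/s4c.png

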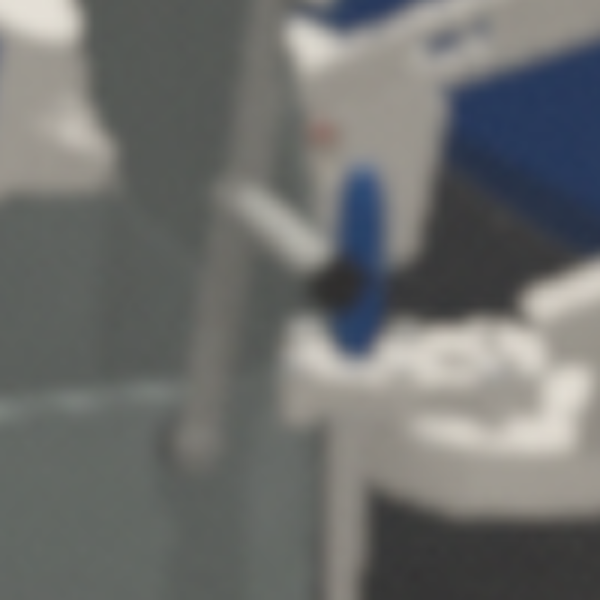

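Emit:
move_arm([
  [1, 0, -0.003, 0, 0],
  [1, 0.001, -0.006, 0, 0],
  [1, 0.002, -0.01, 0, 0],
  [1, 0.002, -0.01, 0, 0],
  [1, 0.002, -0.01, 0, 0],
])

```text
time_s: 8.62
tool_pos: [0.626, 0.087, 0.3245]
eef_rot: [0.519, 0.48, -0.517, 0.483]
contact_force: [-0.5, -0.8, -9.2]
grip_width: 0.0099
```

```bash
python3 -c "
from h import *
go((.437,.101,.2,-4))
snap('side','s5.png',(300,120,400,220),6)"
```

```text
t 8.62 tcp [0.626  0.087  0.3245] hd -4.15 F [-0.5 -0.8 -9.2] w 0.0099
  -> (0.437, 0.101, 0.2, -4) units [ 0.1649 -0.2534 -0.0005] turn -0.005
```

View pics/s5.png

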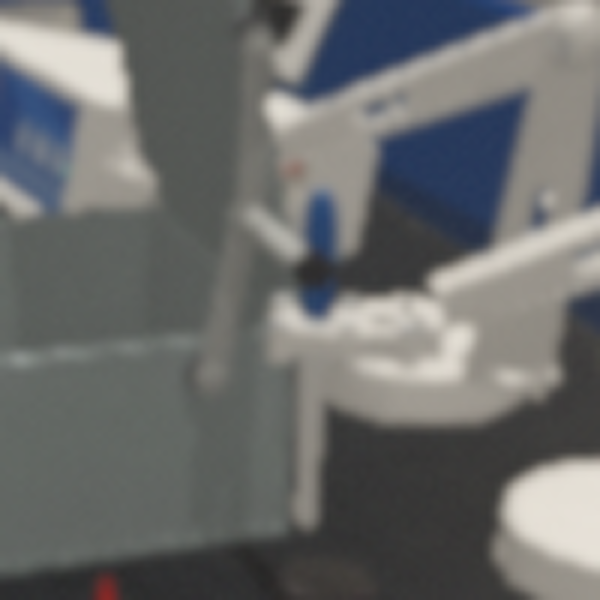

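Emit:
move_arm([
  [1, 0.001, -0.004, 0, 0],
  [1, 0.002, -0.009, 0, 0],
  [1, 0.002, -0.01, 0, 0],
  [1, 0.002, -0.01, 0, 0],
])

```text
time_s: 9.18
tool_pos: [0.6184, 0.0876, 0.3227]
eef_rot: [0.518, 0.48, -0.517, 0.483]
contact_force: [0.8, -1.5, -11.4]
grip_width: 0.0102
```

```bash
python3 -c "
from h import *
go((.437,.101,.2,-4))
snap('side','s6.png',(300,120,400,220),6)"
```

```text
t 9.18 tcp [0.6184 0.0876 0.3227] hd -4.15 F [  0.8  -1.5 -11.4] w 0.0102
  -> (0.437, 0.101, 0.2, -4) units [ 0.1627 -0.2432 -0.0005] turn -0.005
```

View pics/s6.png

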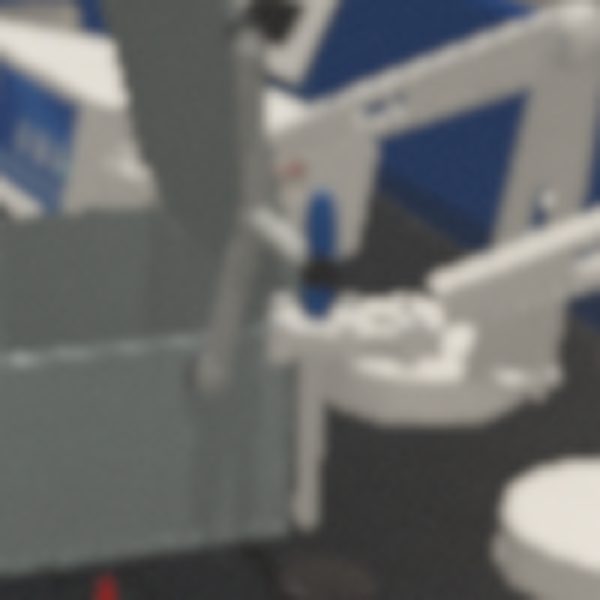

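Emit:
move_arm([
  [0.2, 0, 0, 0, 0],
  [0.2, 0, 0, 0, 0],
  [0.2, 0, 0, 0, 0],
  [0.2, -0.03, 0, 0, 0],
  [0.2, -0.08, 0, 0, 0],
  [0.2, -0.1, 0, 0, 0],
  [0.2, -0.1, 0, 0, 0],
])

```text
time_s: 10.1
tool_pos: [0.6187, 0.0877, 0.399]
eef_rot: [0.519, 0.48, -0.516, 0.484]
contact_force: [-0.1, 0.1, -0.1]
grip_width: 0.0353
```

```bash
python3 -c "
from h import *
go((.45,.08,.38,-4),(.4525,-.162,.25,-94))
snap('side','s7.png',(300,60,400,220),5);snap('top','t7.png',(150,60,450,280),2.5)"
```

```text
t 10.1 tcp [0.6187 0.0877 0.399 ] hd -4.14 F [-0.1  0.1 -0.1] w 0.0353
  -> (0.45, 0.08, 0.38, -4) units [ 0.0239 -0.2237  0.0265] turn -0.005
  -> (0.4525, -0.162, 0.25, -94) units [ 0.1977 -0.1982  0.348 ] turn 2.995
```

View pics/s7.png

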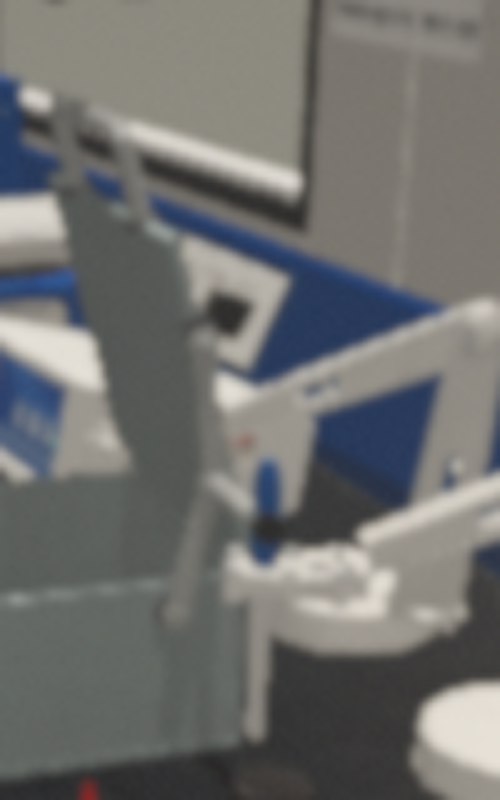

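View pics/t7.png

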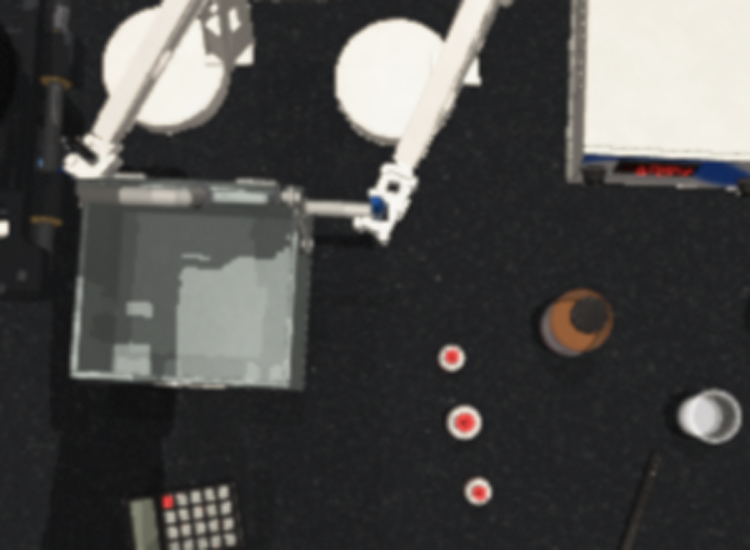

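Emit:
move_arm([
  [-0.14, 0, -0.08, 0, 0.3],
  [-0.14, 0, -0.16, 0.02, 0.6],
  [-0.14, 0.02, -0.198, 0.08, 0.9],
  [-0.14, 0.06, -0.198, 0.15, 1],
  [-0.14, 0.1, -0.198, 0.22, 1],
  [-0.14, 0.15, -0.198, 0.29, 1],
  [-0.14, 0.19, -0.198, 0.348, 1],
  [-0.14, 0.198, -0.198, 0.348, 1],
  [-0.14, 0.198, -0.198, 0.348, 1],
])

```text
time_s: 11.32
tool_pos: [0.4505, -0.1612, 0.2467]
eef_rot: [0.625, 0.331, -0.625, 0.331]
contact_force: [0.8, 0.3, 0.2]
grip_width: 0.0504
```

Emit:
move_arm([
  [-0.14, 0, 0, 0, 0.36],
  [-0.14, 0, 0, 0, 0.7],
  [-0.14, 0, 0, 0, 1],
  [-0.14, 0, 0, 0, 1],
])

```text
time_s: 11.82
tool_pos: [0.4512, -0.16, 0.2477]
eef_rot: [0.689, 0.159, -0.688, 0.159]
contact_force: [-0.5, 0.7, 0.3]
grip_width: 0.0503
```

Emit:
move_arm([
  [-0.14, 0, 0, 0, 0.36],
  [-0.14, 0, 0, 0, 0.7],
  [-0.14, 0, 0, 0, 1],
  [-0.14, 0, 0, 0, 1],
])

```text
time_s: 12.32
tool_pos: [0.4516, -0.1593, 0.2482]
eef_rot: [0.708, -0.023, -0.706, -0.023]
contact_force: [-0.3, -0.1, -0.3]
grip_width: 0.05
```

```bash
python3 -c "
from h import *
go((.452,-.162,.15,-94),(.452,-.162,.036,-94))
snap('side','s8.png',(200,130,400,300),4);snap('top','t8.png',(150,60,450,280),2.5)
print(proj('side',(.452,-.162,.094)),proj('side',(.452,-.162,.0)))"
```

```text
t 12.32 tcp [ 0.4516 -0.1593  0.2482] hd -93.67 F [-0.3 -0.1 -0.3] w 0.05
  -> (0.452, -0.162, 0.15, -94) units [ 0.1309  0.0035 -0.0005] turn 0.011
  -> (0.452, -0.162, 0.036, -94) units [ 2.829e-01  3.500e-03 -2.000e-04] turn 0.011
[291.58092648 213.58452491] [292.51185442 249.05951523]
```

View pics/s8.png

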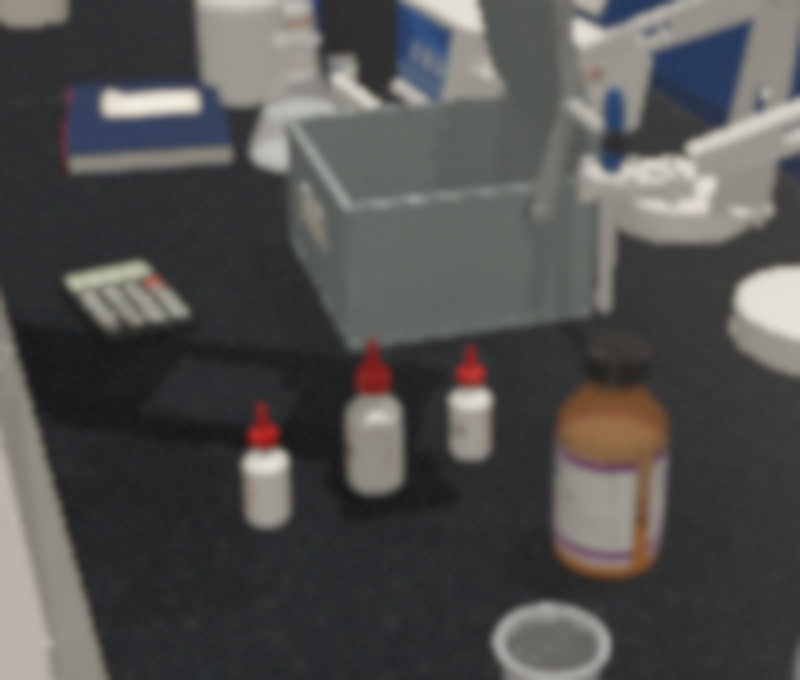

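Emit:
move_arm([
  [-0.14, 0.08, 0.005, 0.001, 0],
  [-0.14, 0.16, 0.005, 0.001, 0],
  [-0.14, 0.22, 0.005, 0.001, 0],
  [-0.14, 0.26, 0.005, 0.001, 0],
  [-0.14, 0.28, 0.005, 0.001, 0],
  [-0.14, 0.28, 0.005, 0.001, 0],
])

```text
time_s: 13.18
tool_pos: [0.4506, -0.163, 0.0376]
eef_rot: [0.707, -0.022, -0.707, -0.022]
contact_force: [0.5, 0.3, 0.5]
grip_width: 0.0503
```

```bash
python3 -c "
from h import *
go((.453,-.1635,.036,-94))
snap('side','s9.png',(230,170,370,290),5.5);snap('top','t9.png',(260,130,460,280),4)"
```

```text
t 13.18 tcp [ 0.4506 -0.163   0.0376] hd -93.55 F [0.5 0.3 0.5] w 0.0503
  -> (0.453, -0.1635, 0.036, -94) units [ 0.0021  0.0005 -0.0033] turn 0.015
```

View pics/s9.png

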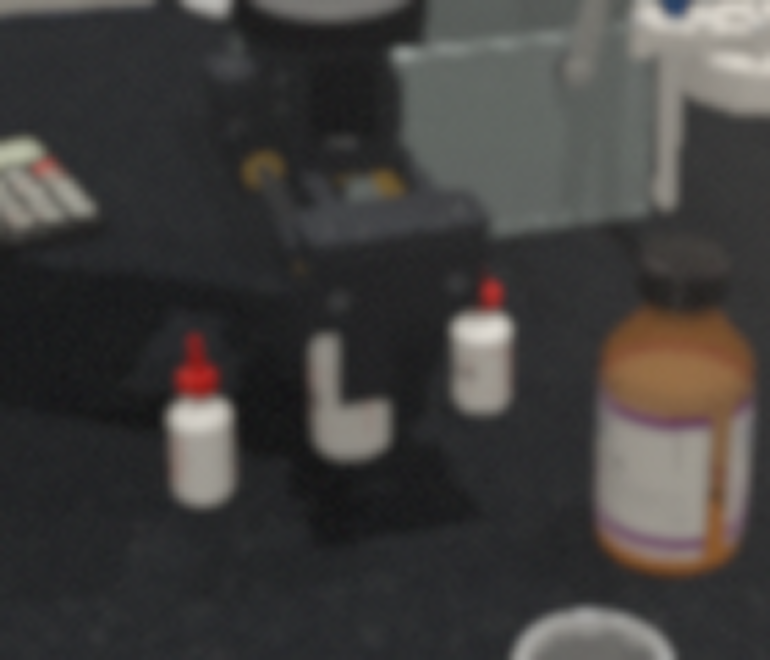

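Emit:
move_arm([
  [-0.14, 0.002, 0, -0.0035, 0],
  [-0.14, 0.002, 0, -0.0035, 0],
  [1, 0.002, 0, -0.0035, 0],
  [1, 0.002, 0, -0.0035, 0],
  [1, 0.002, 0, -0.0035, 0],
  [1, 0.002, 0, -0.0035, 0],
])

```text
time_s: 14.02
tool_pos: [0.4545, -0.164, 0.0377]
eef_rot: [0.708, -0.023, -0.705, -0.022]
contact_force: [-0.1, 0.7, 0.6]
grip_width: 0.0293
```

```bash
python3 -c "
from h import *
go((.453,-.1635,.036,-94))
snap('side','s10.png',(230,170,370,290),5.5)"
```

```text
t 14.03 tcp [ 0.4545 -0.164   0.0377] hd -93.59 F [-0.1  0.7  0.6] w 0.0293
  -> (0.453, -0.1635, 0.036, -94) units [ 0.0023 -0.0006  0.002 ] turn 0.014
```

View pics/s10.png

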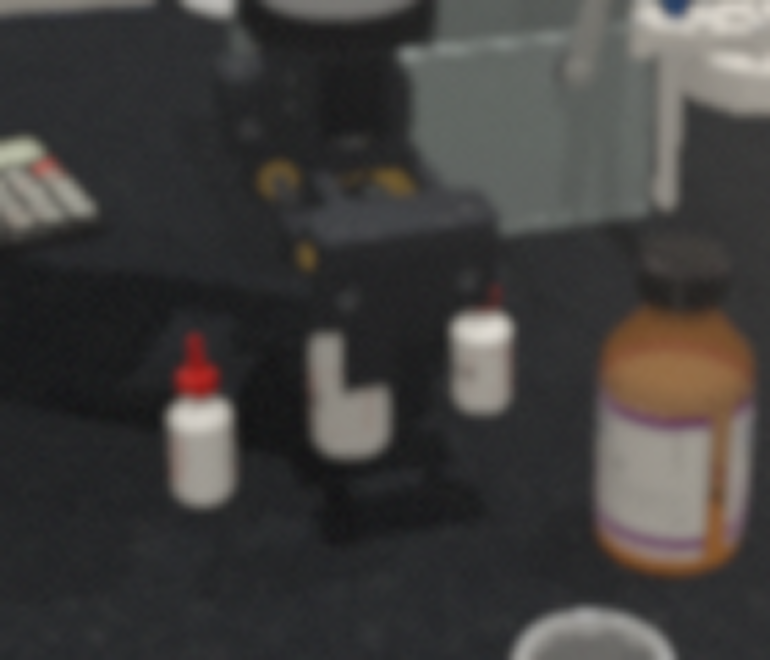

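```bash
python3 -c "
from h import *
p=boxp((.5885,.0905,-.0712),(-.05,0,0));print(p)
go((.4545,-.164,.21,-94),(p[0],p[1],.21,-94),(p[0],p[1],.045,-94))"
```

```text
[0.53862668 0.09405699 0.        ]
t 14.07 tcp [ 0.4545 -0.164   0.0377] hd -93.59 F [0.5 0.1 1.5] w 0.0294
  -> (0.4545, -0.164, 0.21, -94) units [-2.297e-01  2.000e-04 -9.000e-04] turn 0.014
  -> (np.float64(0.5386266824690008), np.float64(0.0940569928945849), 0.21, -94) units [-0.2297 -0.3502 -0.0913] turn 0.014
  -> (np.float64(0.5386266824690008), np.float64(0.0940569928945849), 0.045, -94) units [-0.0097 -0.3505 -0.0905] turn 0.014
```

Emit:
move_arm([
  [1, -0.05, 0, 0, 0],
  [1, -0.12, 0, 0, 0],
  [1, -0.18, 0, 0, 0],
  [1, -0.23, -0.03, -0.008, 0],
  [1, -0.23, -0.09, -0.024, 0],
  [1, -0.23, -0.15, -0.04, 0],
  [1, -0.23, -0.21, -0.055, 0],
  [1, -0.23, -0.27, -0.07, 0],
  [1, -0.23, -0.32, -0.083, 0],
  [1, -0.23, -0.35, -0.091, 0],
  [1, -0.23, -0.35, -0.091, 0],
  [1, -0.23, -0.35, -0.091, 0],
])

```text
time_s: 15.58
tool_pos: [0.5379, 0.0934, 0.2098]
eef_rot: [0.708, -0.023, -0.706, -0.022]
contact_force: [-0.6, -0.5, 0.1]
grip_width: 0.0294
```

```bash
python3 -c "
from h import *
go((.5386,.094,.06,-94),(.5386,.094,.045,-94))
snap('side','s11.png',(200,60,400,240),4);snap('top','t11.png',(130,80,350,260),3.5)"
```

```text
t 15.57 tcp [0.5379 0.0934 0.2098] hd -93.58 F [-0.6 -0.5  0.1] w 0.0294
  -> (0.5386, 0.094, 0.06, -94) units [ 0.1997 -0.0011 -0.0003] turn 0.014
  -> (0.5386, 0.094, 0.045, -94) units [ 2.197e-01 -1.200e-03 -2.000e-04] turn 0.014
```

View pics/s11.png

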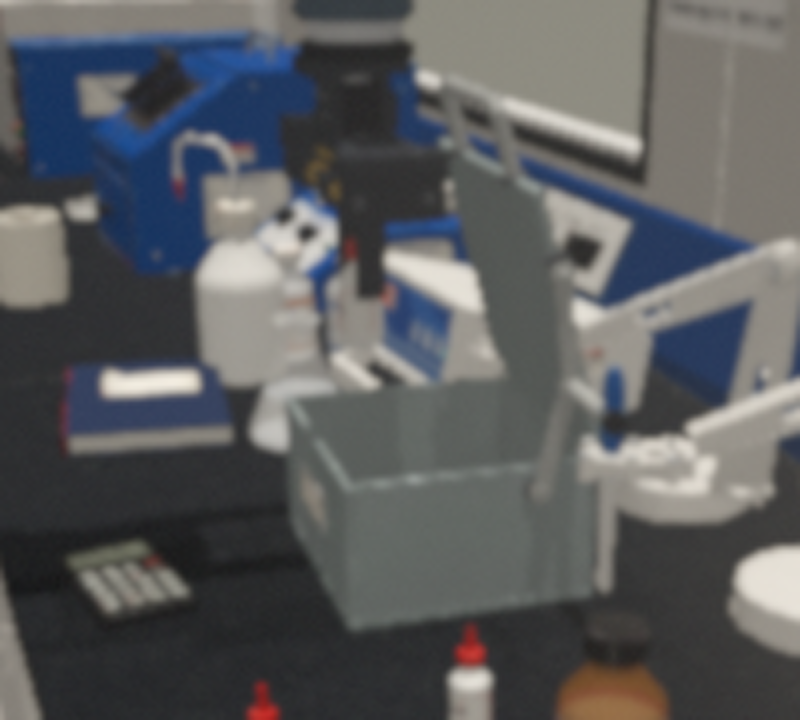

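View pics/t11.png

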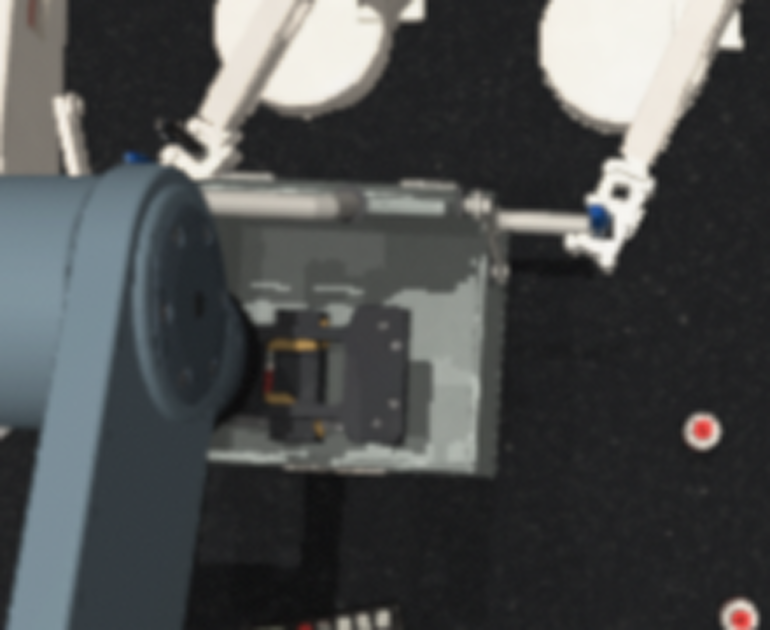

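```bash
python3 -c "
from h import *
for z in(.3,.4,.45,.5,.55,.6): print(z,proj('top',(.538,.0934,z)),proj('side',(.538,.0934,z)))
snap('side','s12.png')"
```

```text
0.3 [195.52582766 185.44998627] [289.39861379  99.09671665]
0.4 [173.46771572 178.19871975] [288.38504546  59.03977241]
0.45 [159.18340884 173.50297261] [287.84267934  37.60507609]
0.5 [141.78170238 167.78242809] [287.27431804  15.14303131]
0.55 [120.11708948 160.66051836] [286.67804676  -8.42203543]
0.6 [ 92.40449448 151.55042713] [286.05175794 -33.17341679]
```

View pics/s12.png

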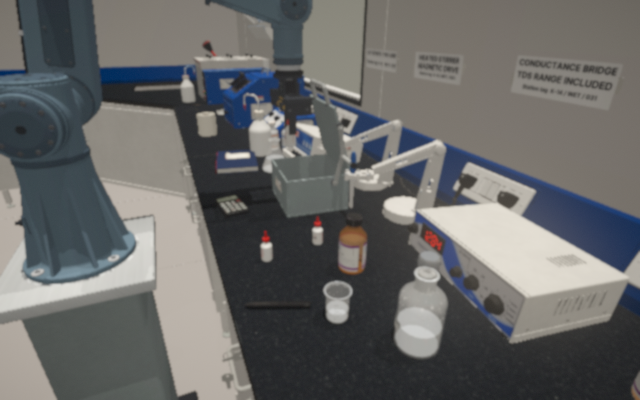

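Emit:
move_arm([
  [1, 0.06, -0.001, 0, 0],
  [1, 0.12, -0.001, 0, 0],
  [1, 0.17, -0.001, 0, 0],
  [1, 0.2, -0.001, 0, 0],
  [1, 0.212, -0.001, 0, 0],
  [1, 0.219, -0.001, 0, 0],
  [1, 0.219, -0.001, 0, 0],
  [1, 0.219, -0.001, 0, 0],
])

```text
time_s: 16.73
tool_pos: [0.5396, 0.0934, 0.0469]
eef_rot: [0.709, -0.023, -0.705, -0.022]
contact_force: [-0.3, 0.1, -1.5]
grip_width: 0.0294
```

```bash
python3 -c "
from h import *
go((.5386,.094,.06,-94),(.5386,.094,.044,-94))
snap('side','s13.png',(230,40,370,220),4)"
```

```text
t 16.73 tcp [0.5396 0.0934 0.0469] hd -93.66 F [-0.3  0.1 -1.5] w 0.0294
  -> (0.5386, 0.094, 0.06, -94) units [-0.0175 -0.0006  0.0012] turn 0.011
  -> (0.5386, 0.094, 0.044, -94) units [ 0.0038 -0.0007  0.0014] turn 0.011
```

View pics/s13.png

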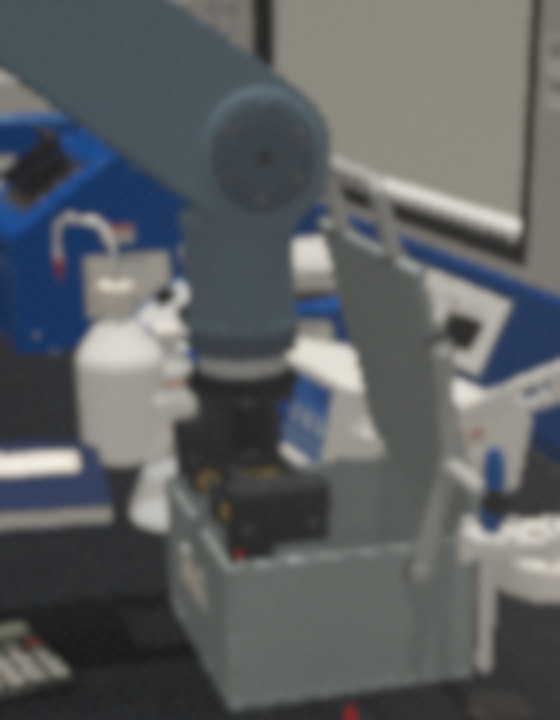

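Emit:
move_arm([
  [1, 0.004, 0, 0, 0],
  [1, 0.004, 0, 0, 0],
  [1, 0.005, 0, 0, 0],
  [0.1, 0.005, 0, 0, 0],
  [0.1, 0.005, 0, 0, 0],
  [-0.1, 0.005, 0, 0, 0],
  [-0.1, 0.005, 0, 0, 0],
  [-0.1, 0.005, 0, 0, 0],
])

```text
time_s: 17.77
tool_pos: [0.5396, 0.0935, 0.0431]
eef_rot: [0.709, -0.023, -0.705, -0.022]
contact_force: [-0.2, 0.2, 0.7]
grip_width: 0.0486
```

Emit:
move_arm([
  [-0.1, -0.03, 0, 0, 0],
  [-0.1, -0.08, 0, 0, 0],
  [-0.1, -0.15, 0, 0, 0],
  [-0.1, -0.22, 0, 0, 0],
  [-0.1, -0.28, 0, 0, 0],
  [-0.1, -0.28, 0, 0, 0],
])

```text
time_s: 18.52
tool_pos: [0.5408, 0.0938, 0.2578]
eef_rot: [0.712, -0.023, -0.702, -0.022]
contact_force: [0.8, 0.5, 0.1]
grip_width: 0.0486
```

```bash
python3 -c "
from h import *
go((.5386,.094,.06,-94))
snap('side','s14.png',(230,40,370,220),4);snap('top','t14.png',(130,80,350,260),3.5)"
```

```text
t 18.52 tcp [0.5408 0.0938 0.2578] hd -93.65 F [0.8 0.5 0.1] w 0.0486
  -> (0.5386, 0.094, 0.06, -94) units [ 0.2637 -0.0004  0.0067] turn 0.012
```

View pics/s14.png

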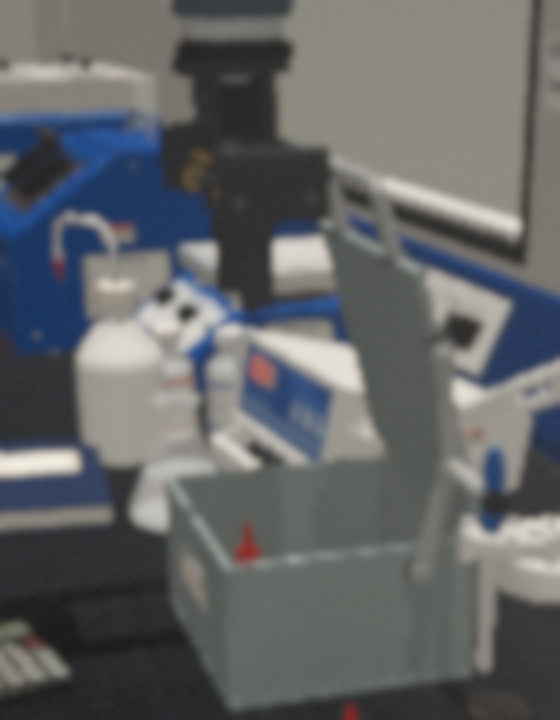

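View pics/t14.png

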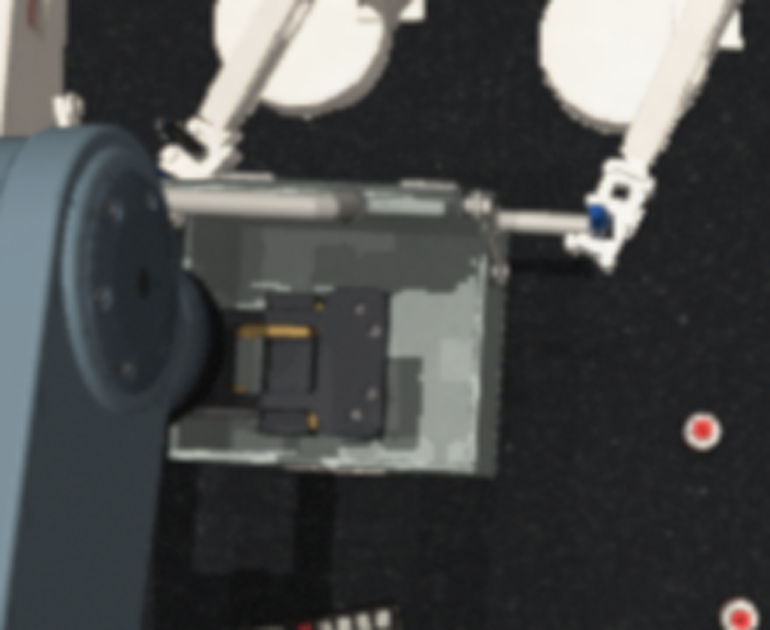

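```bash
python3 -c "
from h import *
t=robot.snapshot('top')[:,:,::-1][110:180,255:335];s=robot.snapshot('side')[:,:,::-1][130:220,310:390]
t=cv2.resize(t,(700,612),interpolation=cv2.INTER_CUBIC);s=cv2.resize(s,(533,600),interpolation=cv2.INTER_CUBIC)
g=lambda a:(255*(a/255.)**.5).astype('uint8')
cv2.imwrite('pics/tz.png',g(t));cv2.imwrite('pics/sz.png',g(s))"
```

```text
(no output)
```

View pics/tz.png

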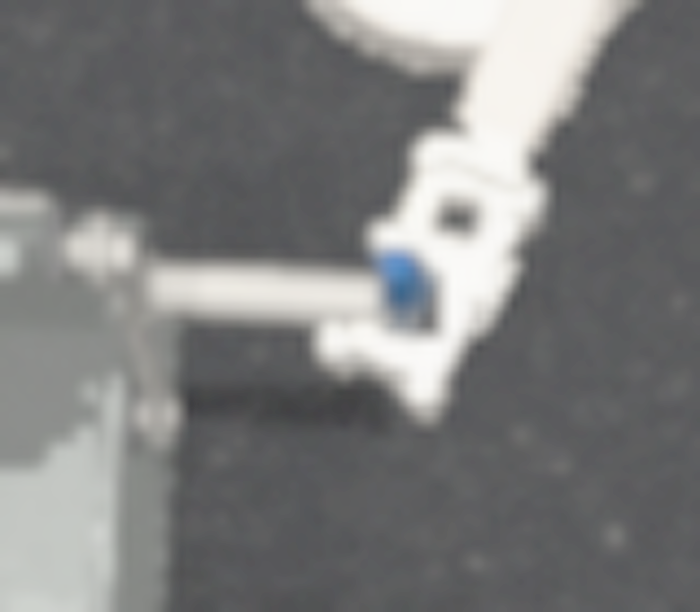

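View pics/sz.png

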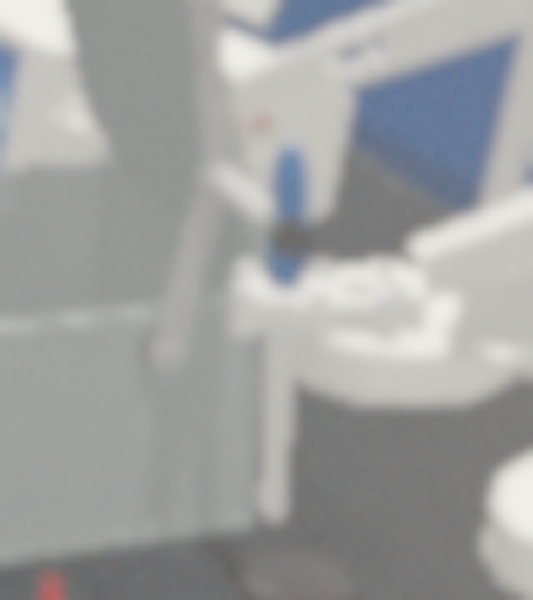

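```bash
python3 -c "
from h import *
B=(.5885,.0905,-.0712);c,s=np.cos(B[2]),np.sin(B[2])
def inb(p): d=p[:2]-np.array(B[:2]);return np.round([c*d[0]+s*d[1],-s*d[0]+c*d[1],p[2]],4)
T=lambda u:(u[0]/8.75+255,u[1]/8.7429+110);S=lambda u:(u[0]/6.6625+310,u[1]/6.667+130)
for n,u,z in(('root',T((150,286)),.165),('pin',T((300,290)),.165),('blueT',T((400,270)),.185),('blueB',T((400,290)),.146),('btn',T((425,312)),.165),('hook',T((340,335)),.14)):
    p=unproj('top',u,z);print(n,np.round(p,4),inb(p))
for n,a,b in(('btn',T((425,312)),S((293,238))),('blueTop',T((400,270)),S((290,150))),('blueBot',T((400,290)),S((290,278))),('root',T((150,286)),S((212,172)))):
    p=tri(('top',a),('side',b));print(n,np.round(p,4),inb(p),proj('top',p)-a)
go((.5386,.094,.06,-94))
"
```

```text
root [ 0.6414 -0.0276  0.165 ] [ 0.0611 -0.1141  0.165 ]
pin [ 0.6392 -0.0644  0.165 ] [ 0.0616 -0.1509  0.165 ]
blueT [ 0.6388 -0.09    0.185 ] [ 0.063  -0.1764  0.185 ]
blueB [ 0.6427 -0.0882  0.146 ] [ 0.0668 -0.1744  0.146 ]
btn [ 0.6328 -0.095   0.165 ] [ 0.0574 -0.1819  0.165 ]
hook [ 0.633  -0.0724  0.14  ] [ 0.056  -0.1594  0.14  ]
btn [ 0.6368 -0.0962  0.1614] [ 0.0614 -0.1828  0.1614] [ 0.60572422 -1.4791101 ]
blueTop [ 0.6383 -0.0911  0.1942] [ 0.0625 -0.1776  0.1942] [ 0.32336928 -0.79277864]
blueBot [ 0.6441 -0.0882  0.1421] [ 0.0681 -0.1743  0.1421] [ 0.07879575 -0.19621385]
root [ 0.6406 -0.0276  0.1665] [ 0.0603 -0.1141  0.1665] [-0.08268253  0.2197737 ]
t 18.73 tcp [0.5375 0.0938 0.2513] hd -93.66 F [ 0.2  0.2 -0.9] w 0.0485
  -> (0.5386, 0.094, 0.06, -94) units [ 0.2551 -0.0007 -0.0009] turn 0.011
```

```bash
python3 -c "
from h import *
B=(.5885,.0905,-.0712)
p=boxp(B,(-.1,-.148,.27));q=boxp(B,(.0618,-.148,.27));print(p,q)
go((*p,-4.1),(*q,-4.1))
# arc
from scipy.optimize import brentq
F=np.array([.045,.09]);L=.0765
K0=None
for q_ in (2.2,2.1,2.0,1.85,1.7,1.6,1.5,1.4,1.3,1.2,1.1,1.0):
    ia=1.294+q_; d=2*L*np.sin(min(ia,2*np.pi-ia)/2)
    att=lambda t:np.array([.09-.135*np.cos(t),.11+.135*np.sin(t)])
    t=brentq(lambda t:np.linalg.norm(att(t)-F)-d,-.05,1.37) if d<.1527 else 1.36
    u=(att(t)-F)/np.linalg.norm(att(t)-F); n=np.array([u[1],-u[0]]) # toward back
    off=L*np.cos(ia/2) ; K=F+u*d/2-n*off
    if K0 is None:K0=K
    print(q_,round(t,3),np.round(K,4),np.round((K-K0)*1000,1),'units x',round(-(K-K0)[1]/.75,4),'y',round((K-K0)[0]/.75,4))
"
```

```text
[ 0.47822467 -0.05001103  0.27      ] [ 0.63961472 -0.06152146  0.27      ]
t 18.73 tcp [0.5375 0.0938 0.2513] hd -93.66 F [ 0.2  0.2 -0.9] w 0.0485
  -> (np.float64(0.47822466597003027), np.float64(-0.05001103410258784), np.float64(0.27), -4.1) units [-0.0248  0.1964  0.0665] turn -2.985
  -> (np.float64(0.6396147215003438), np.float64(-0.061521463109464575), np.float64(0.27), -4.1) units [-0.0243  0.198  -0.1492] turn -2.985
2.2 1.307 [0.0633 0.1643] [0. 0.] units x -0.0 y 0.0
2.1 1.333 [0.0612 0.1648] [-2.1  0.5] units x -0.0006 y -0.0027
2.0 1.351 [0.0586 0.1653] [-4.7  1. ] units x -0.0013 y -0.0062
1.85 1.36 [0.0535 0.166 ] [-9.8  1.7] units x -0.0023 y -0.013
1.7 1.352 [0.0472 0.1665] [-16.    2.2] units x -0.0029 y -0.0214
1.6 1.334 [0.0423 0.1665] [-21.    2.2] units x -0.0029 y -0.028
1.5 1.308 [0.0368 0.1661] [-26.5   1.8] units x -0.0024 y -0.0353
1.4 1.274 [0.0308 0.1652] [-32.5   0.9] units x -0.0012 y -0.0433
1.3 1.231 [0.0243 0.1637] [-38.9  -0.6] units x 0.0008 y -0.0519
1.2 1.182 [0.0176 0.1614] [-45.7  -2.9] units x 0.0038 y -0.0609
1.1 1.125 [0.0106 0.1583] [-52.7  -6. ] units x 0.0079 y -0.0702
1.0 1.062 [0.0035 0.1543] [-59.7 -10. ] units x 0.0133 y -0.0796
```

Emit:
move_arm([
  [0.2, -0.025, 0.05, 0.03, -0.1],
  [0.2, -0.025, 0.12, 0.066, -0.4],
  [0.2, -0.025, 0.196, 0.066, -0.7],
  [0.2, -0.025, 0.196, 0.066, -1],
  [0.2, -0.025, 0.196, 0.066, -1],
])

```text
time_s: 19.35
tool_pos: [0.4779, -0.0501, 0.2686]
eef_rot: [-0.689, -0.16, 0.689, -0.16]
contact_force: [-0.7, 0.7, -1.2]
grip_width: 0.0353
```

Emit:
move_arm([
  [0.2, 0, 0, 0, -0.36],
  [0.2, 0, 0, 0, -0.7],
  [0.2, 0, 0, 0, -1],
  [0.2, 0, 0, 0, -1],
])

```text
time_s: 19.85
tool_pos: [0.4776, -0.0492, 0.2677]
eef_rot: [-0.624, -0.332, 0.625, -0.332]
contact_force: [-0.5, 0.3, 0.4]
grip_width: 0.0351
```

Emit:
move_arm([
  [0.2, 0, 0, 0, -0.36],
  [0.2, 0, 0, 0, -0.7],
  [0.2, 0, 0, 0, -1],
  [0.2, 0, 0, 0, -1],
])

```text
time_s: 20.35
tool_pos: [0.4774, -0.0487, 0.2672]
eef_rot: [-0.518, -0.482, 0.519, -0.48]
contact_force: [-0.3, 0.1, -0.6]
grip_width: 0.0353
```

```bash
python3 -c "
from h import *
B=(.5885,.0905,-.0712)
q=boxp(B,(.0622,-.149,.25))
go((*q,-4.1),(*q[:2],.156,-4.1))
"
```

```text
t 20.35 tcp [ 0.4774 -0.0487  0.2672] hd -4.28 F [-0.3  0.1 -0.6] w 0.0353
  -> (np.float64(0.6399425681827), np.float64(-0.06254738540324123), np.float64(0.25), -4.1) units [0.0223 0.2175 0.0023] turn -0.006
  -> (np.float64(0.6399425681827), np.float64(-0.06254738540324123), 0.156, -4.1) units [0.1477 0.2179 0.0023] turn -0.006
```

Emit:
move_arm([
  [0.2, 0, 0.06, 0.001, 0],
  [0.2, 0, 0.12, 0.002, 0],
  [0.2, 0, 0.18, 0.002, 0],
  [0.2, 0.01, 0.218, 0.002, 0],
  [0.2, 0.02, 0.218, 0.002, 0],
  [0.2, 0.02, 0.218, 0.002, 0],
])

```text
time_s: 21.1
tool_pos: [0.6389, -0.0618, 0.2502]
eef_rot: [-0.518, -0.482, 0.52, -0.479]
contact_force: [-0.1, -1.0, 1.0]
grip_width: 0.0353
```

```bash
python3 -c "
from h import *
B=(.5885,.0905,-.0712)
q=boxp(B,(.0622,-.149,.25))
go((*q[:2],.19,-4.1),(*q[:2],.156,-4.1))
snap('side','s15.png',(260,40,400,220),4);snap('top','t15.png',(180,80,340,220),5)
"
```

```text
t 21.1 tcp [ 0.6389 -0.0618  0.2502] hd -4.42 F [-0.1 -1.   1. ] w 0.0353
  -> (np.float64(0.6399425681827), np.float64(-0.06254738540324123), 0.19, -4.1) units [0.0803 0.002  0.0009] turn -0.011
  -> (np.float64(0.6399425681827), np.float64(-0.06254738540324123), 0.156, -4.1) units [0.1256 0.0023 0.001 ] turn -0.011
```

View pics/s15.png

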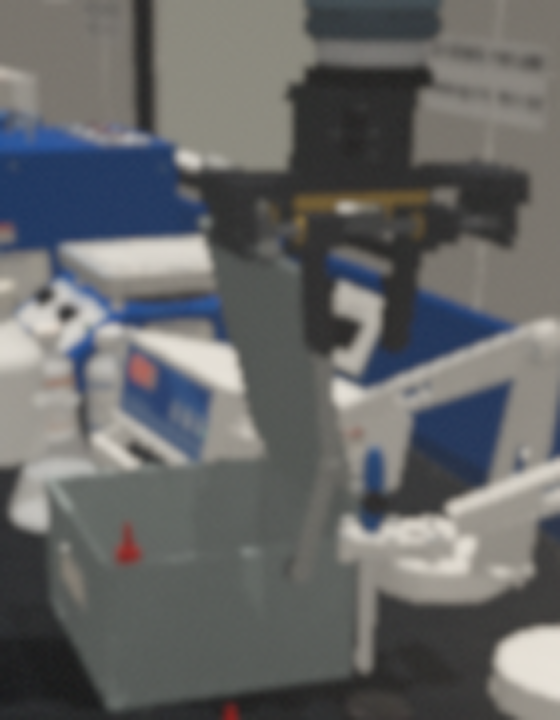

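View pics/t15.png

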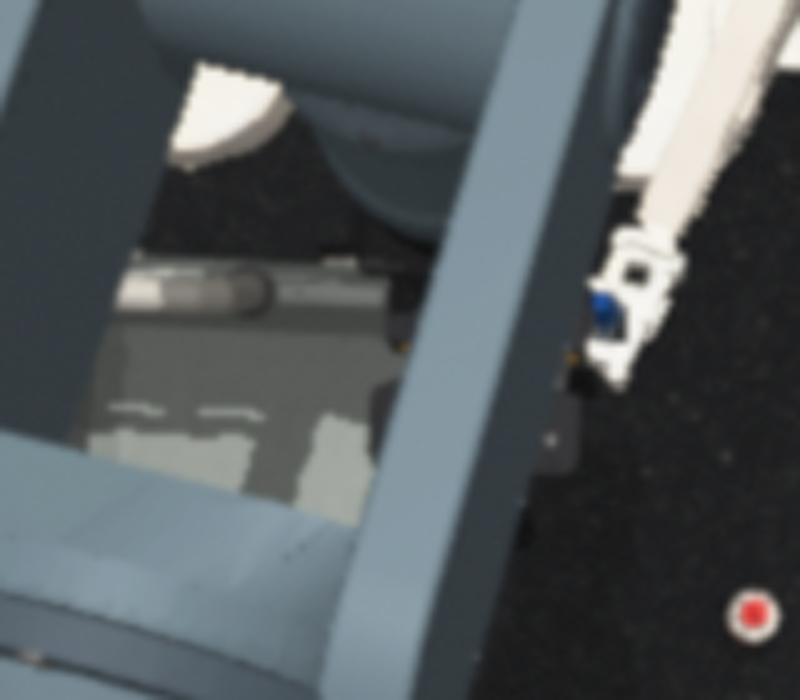

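Emit:
move_arm([
  [0.2, 0.04, 0.002, 0.001, 0],
  [0.2, 0.08, 0.002, 0.001, 0],
  [0.2, 0.11, 0.002, 0.001, 0],
  [0.2, 0.125, 0.002, 0.001, 0],
  [0.2, 0.125, 0.002, 0.001, 0],
])

```text
time_s: 21.82
tool_pos: [0.64, -0.0628, 0.1582]
eef_rot: [-0.518, -0.482, 0.52, -0.479]
contact_force: [-0.2, -0.1, 0.9]
grip_width: 0.0354
```

```bash
python3 -c "
from h import *
go((.64,-.0625,.156,-4.1))
snap('side','s16.png',(300,90,400,210),6)
"
```

```text
t 21.82 tcp [ 0.64   -0.0628  0.1582] hd -4.39 F [-0.2 -0.1  0.9] w 0.0354
  -> (0.64, -0.0625, 0.156, -4.1) units [ 0.0029 -0.     -0.0004] turn -0.01
```

View pics/s16.png

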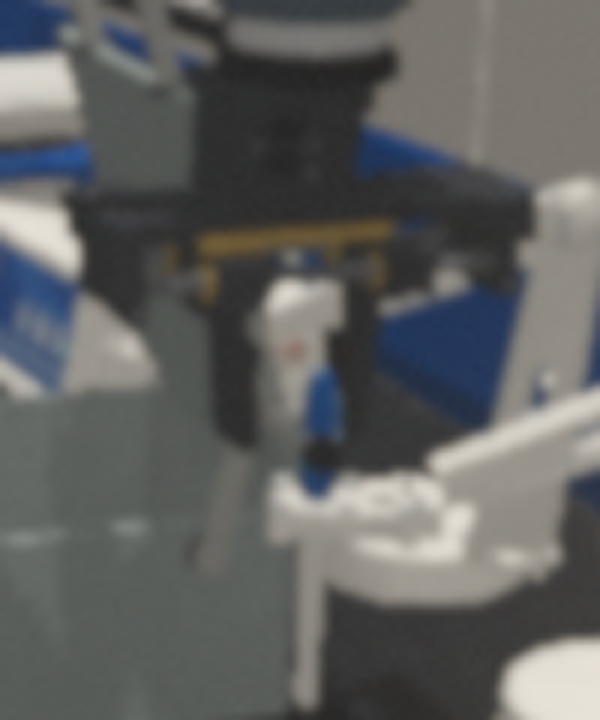

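Emit:
move_arm([
  [0.2, 0.004, 0, 0, 0],
  [0.2, 0.005, 0, 0, 0],
  [1, 0.005, 0, 0, 0],
  [1, 0.005, 0, 0, 0],
  [1, 0.005, 0, 0, 0],
  [1, 0.005, 0, 0, 0],
])

```text
time_s: 22.62
tool_pos: [0.6397, -0.0633, 0.1554]
eef_rot: [-0.518, -0.482, 0.52, -0.479]
contact_force: [-5.3, -2.3, 2.6]
grip_width: 0.0112
```

```bash
python3 -c "
from h import *
go((.64,-.0625,.156,-4.1))
snap('side','s17.png',(300,90,400,210),6)
"
```

```text
t 22.62 tcp [ 0.6397 -0.0633  0.1554] hd -4.38 F [-5.3 -2.3  2.6] w 0.0112
  -> (0.64, -0.0625, 0.156, -4.1) units [-0.0008  0.0003 -0.0011] turn -0.009
```

View pics/s17.png

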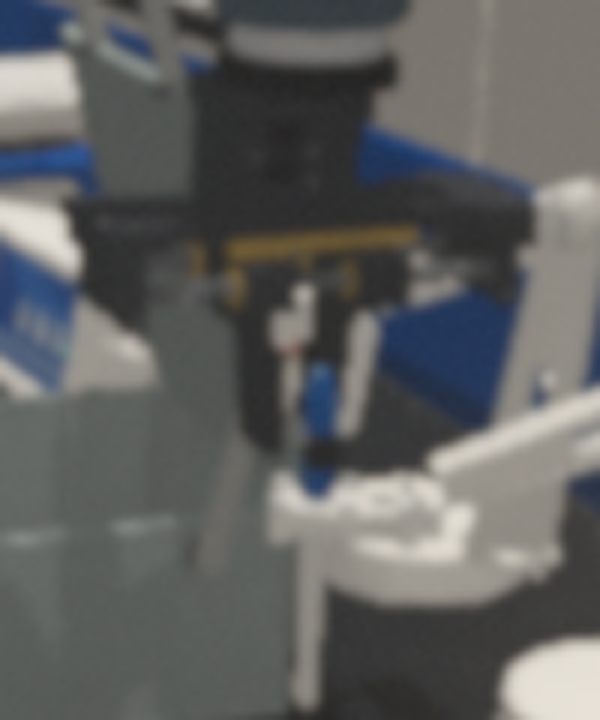

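Emit:
move_arm([
  [1, -0.0005, -0.003, 0, 0],
  [1, -0.001, -0.006, 0, 0],
  [1, -0.002, -0.01, 0, 0],
  [1, -0.0025, -0.015, 0, 0],
  [1, -0.003, -0.021, 0, 0],
  [1, -0.003, -0.028, 0, 0],
  [1, -0.0024, -0.035, 0, 0],
  [1, -0.0012, -0.043, 0, 0],
  [1, 0.001, -0.052, 0, 0],
  [1, 0.004, -0.061, 0, 0],
  [1, 0.008, -0.07, 0, 0],
  [1, 0.008, -0.07, 0, 0],
])

```text
time_s: 24.18
tool_pos: [0.5828, -0.0591, 0.1443]
eef_rot: [-0.515, -0.484, 0.523, -0.476]
contact_force: [4.5, -3.2, -21.1]
grip_width: 0.0186
```

```bash
python3 -c "
from h import *
go((.64,-.0625,.156,-4.1))
snap('side','s18.png',(260,60,400,210),5)
"
```

```text
t 24.18 tcp [ 0.5828 -0.0591  0.1443] hd -4.49 F [  4.5  -3.2 -21.1] w 0.0186
  -> (0.64, -0.0625, 0.156, -4.1) units [-0.0168  0.0761 -0.0015] turn -0.013
```

View pics/s18.png

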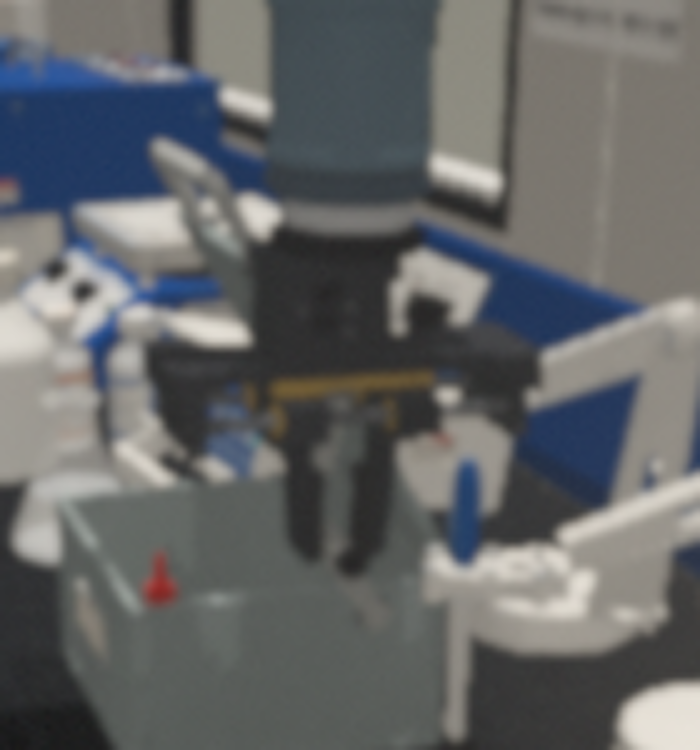

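Emit:
move_arm([
  [-0.5, 0, 0, 0, 0],
  [-0.5, 0, 0, 0, 0],
  [-0.5, -0.04, 0, 0, 0],
  [-0.5, -0.1, 0, 0, 0],
  [-0.5, -0.16, 0, 0.02, 0],
  [-0.5, -0.16, 0, 0.04, 0],
])

```text
time_s: 24.98
tool_pos: [0.5856, -0.0902, 0.2708]
eef_rot: [-0.517, -0.481, 0.521, -0.48]
contact_force: [0.4, -0.1, 0.1]
grip_width: 0.0658
```

```bash
python3 -c "
from h import *
go((.64,-.0625,.156,-4.1))
snap('side','s19.png',(240,60,400,220),4.5)
"
```

```text
t 24.98 tcp [ 0.5856 -0.0902  0.2708] hd -4.42 F [ 0.4 -0.1  0.1] w 0.0658
  -> (0.64, -0.0625, 0.156, -4.1) units [ 0.1526  0.0701 -0.0427] turn -0.011
```

View pics/s19.png

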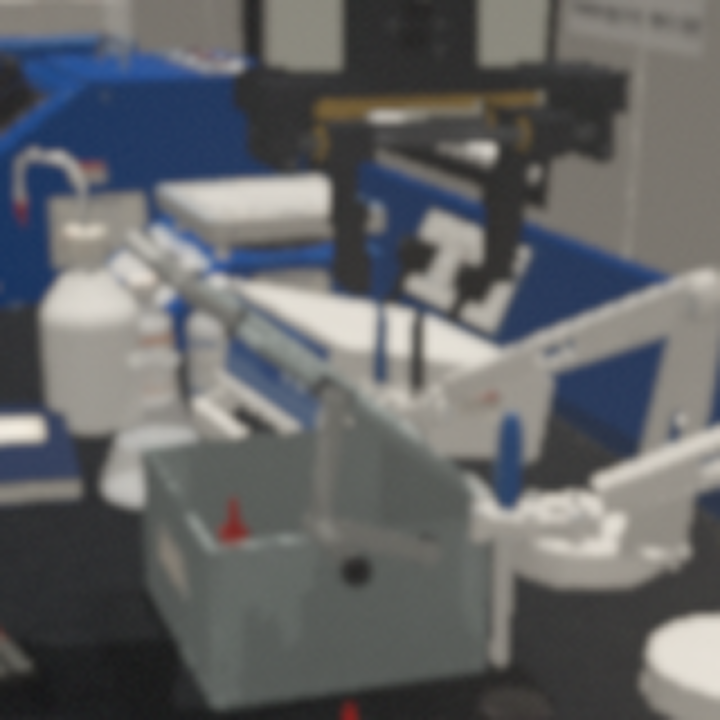

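Lid is sinking, robot clear, bottle upright. Let it come down.

Emit:
move_arm([
  [-0.5, -0.05, 0, 0.05, 0],
  [-0.5, -0.05, 0, 0.05, 0],
  [-0.5, -0.05, 0, 0.05, 0],
  [-0.5, -0.05, 0, 0.05, 0],
  [-0.5, -0.05, 0, 0.05, 0],
  [-0.5, -0.05, 0, 0.05, 0],
  [-0.5, -0.05, 0, 0.05, 0],
  [-0.5, -0.05, 0, 0.05, 0],
  [-0.5, -0.05, 0, 0.05, 0],
  [-0.5, -0.05, 0, 0.05, 0],
  [-0.5, -0.05, 0, 0.05, 0],
  [-0.5, -0.05, 0, 0.05, 0],
  [-0.5, -0.05, 0, 0.05, 0],
  [-0.5, -0.05, 0, 0.05, 0],
  [-0.5, -0.05, 0, 0.05, 0],
  [-0.5, -0.05, 0, 0.05, 0],
  [-0.5, -0.05, 0, 0.05, 0],
  [-0.5, -0.05, 0, 0.05, 0],
  [-0.5, -0.05, 0, 0.05, 0],
  [-0.5, -0.05, 0, 0.05, 0],
])

```text
time_s: 27.52
tool_pos: [0.5816, -0.1291, 0.3054]
eef_rot: [-0.517, -0.482, 0.522, -0.478]
contact_force: [0.3, 0.1, -0.9]
grip_width: 0.0662
```

Emit:
move_arm([
  [-0.5, 0, 0, 0, 0],
  [-0.5, 0, 0, 0, 0],
  [-0.5, 0, 0, 0, 0],
  [-0.5, 0, 0, 0, 0],
  [-0.5, 0, 0, 0, 0],
  [-0.5, 0, 0, 0, 0],
  [-0.5, 0, 0, 0, 0],
  [-0.5, 0, 0, 0, 0],
  [-0.5, 0, 0, 0, 0],
  [-0.5, 0, 0, 0, 0],
  [-0.5, 0, 0, 0, 0],
  [-0.5, 0, 0, 0, 0],
  [-0.5, 0, 0, 0, 0],
  [-0.5, 0, 0, 0, 0],
  [-0.5, 0, 0, 0, 0],
  [-0.5, 0, 0, 0, 0],
  [-0.5, 0, 0, 0, 0],
  [-0.5, 0, 0, 0, 0],
  [-0.5, 0, 0, 0, 0],
  [-0.5, 0, 0, 0, 0],
])

```text
time_s: 30.02
tool_pos: [0.5816, -0.1291, 0.3054]
eef_rot: [-0.517, -0.482, 0.522, -0.478]
contact_force: [-0.0, 0.2, -0.3]
grip_width: 0.066
```

```bash
python3 -c "
from h import *
go((.64,-.0625,.156,-4.1))
snap('side','s20.png',(210,140,390,320),3.3);snap('top','t20.png')
"
```

```text
t 30.02 tcp [ 0.5816 -0.1291  0.3054] hd -4.51 F [-0.   0.2 -0.3] w 0.066
  -> (0.64, -0.0625, 0.156, -4.1) units [ 0.1983  0.0725 -0.095 ] turn -0.014
```

View pics/s20.png

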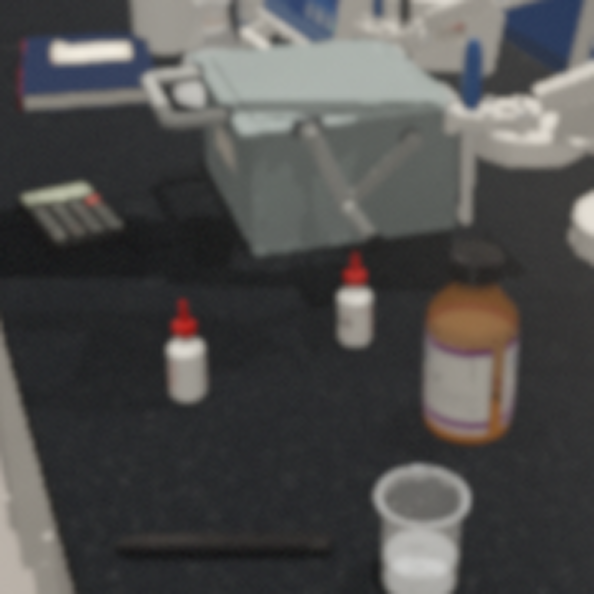

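View pics/t20.png

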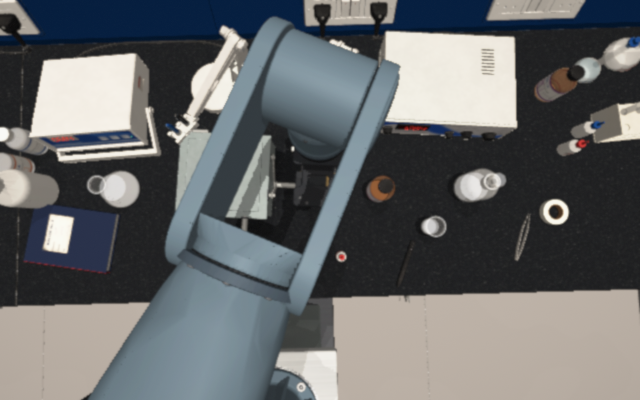

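```bash
python3 -c "
from h import *
a=cv2.imread('pics/side0.png')[140:230,240:370];b=robot.snapshot('side')[:,:,::-1][140:230,240:370]
g=lambda x:cv2.GaussianBlur(cv2.cvtColor(np.ascontiguousarray(x),6),(3,3),0)
ea,eb=cv2.Canny(g(a),30,80),cv2.Canny(g(b),30,80)
cv2.imwrite('pics/cmp.png',cv2.resize(np.dstack([ea,0*ea,eb]),None,fx=6,fy=6,interpolation=0))
w=np.float32(g(a)[10:45,5:45]),np.float32(g(b)[10:45,5:45]);print(cv2.phaseCorrelate(*w))
w=np.float32(g(a)[40:75,55:110]),np.float32(g(b)[40:75,55:110]);print(cv2.phaseCorrelate(*w))
"
```

```text
((-0.00855546815183672, -0.03690561683824711), 0.9566222112211916)
((-0.08300038590132885, -0.17955096309648155), 0.7615762454492074)
```

View pics/cmp.png

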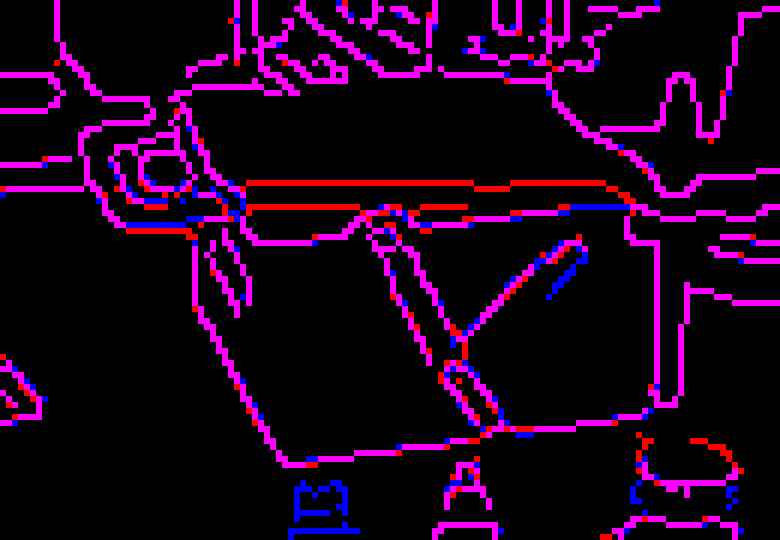

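```bash
python3 -c "
from h import *
print(robot.job_done())"
```

```text
the job is handed in; nothing more can be done
None
```

I finished the whole sequence and handed the job in at about 30 s of the 69 s allowed. It gave no verdict.

- **Lid up:** I raised the lid by its bar until the stay passed straight. After I let go, it stood locked by itself.
- **Bottle:** I took the largest of the three dropper bottles (it measured about 31 mm across, 94 mm tall) and stood it on the front half of the box floor. It looked upright after release and again while the lid was coming down.
- **Unlocking:** I drew the knee pin forward through straight until the knee folded, then released it. The lid sank shut on its own.

**Last checks:**
- **Lid and stay:** in the side camera the lid bar is within 0.04 px of its starting image and the stay within 0.2 px, so the lid is shut and the stay folded.
- **Beaker and brown bottle:** both look unmoved in the side and top pictures.
- **Robot:** it stood clear, with wrist force readings near zero.

**Not checked or unexpected:**
- The bottle can't be seen once the lid is shut, so I couldn't confirm it is still upright.
- During the unlocking pull the finger opening grew from 11 to 19 mm, so the grip on the pin slipped somewhat. The knee had already folded by then.

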